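Deep tray out of the stack, loaded and clamped

ROBOT

A 6-joint arm with a two-finger parallel gripper is mounted at the origin on a cart in front of the work surface, level with it; the furniture and walls round the work are solid. World frame = base frame: x ahead of the robot, y to its left, z up, the work surface at z = 0. Lengths are in m, angles in rad, forces in N, time in s.
With the tool pointing down it reaches from about 0.275 to 0.85 m from the base axis. Payload 19 kg.
Tool frame: the origin (TCP) lies on the centre line of the jaws, within the pads' length; the fingertips stand 14 mm ahead of it and the grasp point (between the pads) lies 5 mm behind it (robot.nose_length is the distance from the TCP to the fingertips, in m); z points along the fingers, y is the line along which they close (so a half turn about z gives the same grasp; the last joint's range is limited). The gripper opens to 85 mm and grips with 20 to 120 N. Pads are 22 mm wide; open, the fingers measure 114 mm over their backs; the gripper's body (76 mm by 85 mm) begins 54 mm behind the grasp point. The pads swing forward as they close: fully open they stand 13 mm farther back than shut.
Start: joints at [-1.483, 0.15, 1.437, -0, 1.554, -0.134], TCP at [0.126, -0.561, 0.245] pointing down, gripper open.
Joint ranges: [-2.8, 2.8], [-0.68, 2.1], [0.12, 2.68], [-1.39, 4.53], [0.16, 2.79], [-2.81, 2.81]. Speed limits (rad/s): [1.89, 1.89, 2.22, 3.01, 3.01, 3.01].

INTERFACE

Orientations are given as a unit quaternion [w, x, y, z].
In Python, from bench import robot gives the robot as it stands.
- The arm moves only by the tool drive_tool, never from a script. Its arguments are lists of equal length, an entry for each row: "delta_pos": the shift along the tool's x, y, z in cm, a list of three; "dr": the turn, a rotation vector about the tool's x, y, z in degrees, a list of three; "fingers": the closure, from -1 (fully open) to 1 (shut). In form: {"delta_pos": [[tx, ty, tz], ...], "dr": [[wx, wy, wz], ...], "fingers": [fingers, ...]}. A call has 1 to 12 rows; each row shifts and turns the commanded pose from where the row before left it, along the tool's axes as they then stand; what a row does not reach is not made up. A row lasts 1/8 s, in which the tool goes at most 62.5 mm and 10.7 degrees, less where a joint would pass 70% of its speed; a pose out of reach is approached as far as the arm can. A call is refused whole if a number of a shift passes 6.25 or a number of a turn 10.7, either way. A call with a gripper value outside its range is refused whole. The fingers move at their own pace and stop on an object; the grip force is fixed at half the most. Time passes only in rows, so rows that do not move let the fingers close. It gives the time, the measured TCP pose, the force, the opening and the grip force at its end, in the units of the state.
- robot.read_state(): the state, without advancing time (a new reading comes with each control period).
- robot.camera(name): name is "scene" or "top" or "wrist"; returns (picture, depth): 400x640x3 uint8, red, green, blue; 400x640 float32, m along the optical axis (not along the pixel's ray), 0 where there is no reading.
- robot.calibration(name): a dict with "fx", "fy", "cx", "cy" (pixels), "extrinsics" (4x4, takes a point from world to camera coordinates); the wrist camera has in their place "hand_eye" (4x4, takes a point from camera to tool coordinates, whose origin is the TCP and whose axes are the flange's). Camera axes: x right, y down, z forward; pixel columns grow to the right and rows downward; lengths in m; the calibration is good to about 2 mm. A picture is of the moment at which its call begins: read the wrist's pose just before it. calibration takes no time and is no camera call.
- robot.close_job(): hands the job in; it is judged then, once.
Trained networks look in the newest picture that a camera, given by its name, has taken for a name from the list of things; names that differ only in an ending like _2 or _b are one class to them, and where a whole thing is asked for, a point or a joint stands for the part that bears it (a point fixed in the world has none). Each returns a list of dicts, best first, with "p" (0 to 1); they miss things now and then, are a little off and sometimes report something else, mostly with a low value. They report only what shows in the picture. A call takes as long as a camera call. They do not tell look-alikes from the thing itself.
- robot.search_frame(camera, label): "pixel" ([column, row] in pixels, amid what is visible of it).
- robot.masks_of(camera, label): "pixels" (400x640 bool, what is visible of it) and "pixel" ([column, row] in pixels, amid what is visible of it).
The state is a dict: "time": time; "qpos": joint angles; "qvel": joint speeds; "effort": joint torques, N m; "tcp_pos": TCP position; "tcp_rot": TCP orientation; "force": force on the tool from outside, world axes, zero at the start; "moment": the same for the moment, N m; "finger_gap": finger opening in m; "grip_force": force on a finger pad.
Only numpy, scipy, OpenCV 4.12 (cv2) and the standard library are available. Lean on these libraries where they do the work, as an engineer would, in place of code of your own. Each camera call takes 0.05 s, during which the arm holds its last target. There are 200 camera calls.

TASK

Take the deep tray out from the middle of the stack of parts trays and seat it fully down over the two pegs of the wooden stand; put the one or two trays that lay above it back on the bottom tray, square and in the order they had, and leave the bottom tray where it stands. Once the deep tray is seated, stand every bolt tin (there are one or two) upright in it, down on its floor, and only then swing the stand's hold-down bar all the way down onto the tray's grip. Keep the trays level throughout and do not disturb the tools and other things standing about.

Things in the scene. Friction and masses are not known exactly. Their poses are not given: they have to be found in the camera images.
- tray_bottom_centre (a point): Open metal tray, 190 (x) x 160 (y) mm, 0.3 kg; 5 mm floor, 2 mm thick rim 24 mm high, 16x16 mm corner posts 44 mm high with plain flat tops that carry the next tray. Grip board in the middle: 110 mm along x, 10 mm thick, top 38 mm above the underside. Origin: tray's centre, 22 mm above the underside, z up. The lowest of the stack, on the table.
- tray_deep_centre (a point): Open metal tray, 190 (x) x 160 (y) mm, 0.3 kg; 5 mm floor, 2 mm thick rim 24 mm high, 16x16 mm corner posts 62 mm high with plain flat tops that carry the next tray. Grip board in the middle: 110 mm along x, 10 mm thick, top 54 mm above the underside. Origin: tray's centre, 31 mm above the underside, z up. The deep one, on the bottom tray; floor holes, 17 mm, at x = +78 and -78 mm, y = 0.
- tray_upper_centre (a point): Open metal tray, 190 (x) x 160 (y) mm, 0.3 kg; 5 mm floor, 2 mm thick rim 24 mm high, 16x16 mm corner posts 44 mm high with plain flat tops that carry the next tray. Grip board in the middle: 110 mm along x, 10 mm thick, top 38 mm above the underside. Origin: tray's centre, 22 mm above the underside, z up. At the start upon the deep tray.
- tray_top_centre (a point): Open metal tray, 190 (x) x 160 (y) mm, 0.3 kg; 5 mm floor, 2 mm thick rim 24 mm high, 16x16 mm corner posts 44 mm high with plain flat tops that carry the next tray. Grip board in the middle: 110 mm along x, 10 mm thick, top 38 mm above the underside. Origin: tray's centre, 22 mm above the underside, z up. At the start upon the upper tray; absent in some starts.
- stand_seat (a point): Seat centre on top of the fixed wooden stand (board 12 mm thick, x -145 to +105 mm, 150 mm along y; x points roughly away from the robot). Steel pegs 12 mm thick, 14 mm high, tips tapered, at x = +78 and -78 mm, y = 0. The deep tray sits flat on the board, centred over this point, either way round. A fixed heap of nails (90 mm high) lies 15 cm to its right.
- clamp (a joint): Hold-down bar, hinge angle in rad: 0 = down, level along the stand's +x, 1 mm above the grip board of the seated deep tray; 1.57 = upright; 2.0 = its stop, leaning to the robot. Starts near upright. Stiff hinge (0.22 N m), stays where left; push it over from the robot's side and down. Steel bar 18 mm wide, 10 mm thick, 150 mm from hinge axis to tip, rubber sleeve at the tip.
- clamp_hinge (a point): Point on the hinge axis of the hold-down bar, between two cheeks (84 mm high over the table) at the robot's side of the stand: at x = -122 mm of the stand, 72 mm above the table. The axis runs along the stand's y.
- clamp_tip (a point): Point on the centre line of the hold-down bar at its tip, 150 mm from the hinge axis.
- tin_0_centre (a point): Round grey open tin for bolts, empty, 60 mm across, 45 mm high, 0.06 kg, standing upright. Origin: its centre, half-way up, z up. One of the two tins may be absent.
- tin_1_centre (a point): Round grey open tin for bolts, empty, 60 mm across, 45 mm high, 0.06 kg, standing upright. Origin: its centre, half-way up, z up. May be absent.
- tape_measure: Yellow tape measure, 66x76x34 mm, a bystander. Origin: centre of its underside.
- oil_can: Red oil can with a long spout, 70x70x150 mm, a bystander. Origin: centre of its underside.
- tack_hammer: Tack hammer lying flat, 105x234x27 mm, a bystander. Origin: centre of its underside.
- chrome_cap: Round wheel cap, 100 mm across, 63 mm high, a bystander. Origin: centre of its underside.
There are look-alikes about, which are no part of the job. Leave any green or purple look-alike of the part that bears tin_0_centre alone.

How it is judged:
By the outcome, as a careful person would: the job done as asked, in the order asked, and still so for the second after the job is handed in, with the robot touching nothing.
Of tray_top, tin_0, tin_1 only 2 to 3 are there at a start; the rules pass over those that are not, and their reading is None.
At some moment in a run one of tin_0, tin_1 may be knocked a few centimetres aside while the robot is not near it.
It also fails if it takes over 210 s, if anything falls off the work surface, if the arm or the gripper's body presses on something with over 40 N, if the wrist force passes 120 N, or if a joint passes its speed limit or range.

## Working session

There is one attempt and no reset: what is moved stays moved. The work goes in short steps, Python scripts to look and compute and a tool call to move; the robot and the scene stay as the last step left them, time stands still between calls to the robot, and variables do not carry over. Pictures are saved under pics/ and viewed, at most 14 in all, crops included, and the job is handed in when it is done.

Besides the shell and the picture viewer there is one more tool, called in YAML: its name, and indented under it one key for each argument. drive_tool: Moves the arm, as the interface text tells. Its arguments: {"type":"object","properties":{"delta_pos":{"type":"array","items":{"type":"array","items":{"type":"number"}}},"dr":{"type":"array","items":{"type":"array","items":{"type":"number"}}},"fingers":{"type":"array","items":{"type":"number"}}},"required":["delta_pos","dr","fingers"]}

```bash
mkdir -p pics; ls; cat > h.py <<'E'
from bench import robot
import numpy as np, cv2
def snap(cam,fn=None):
    s=robot.read_state(); im,d=robot.camera(cam)
    if fn: cv2.imwrite('pics/'+fn,im[:,:,::-1])
    return im,d,s
def R(q):
    w,x,y,z=q
    from scipy.spatial.transform import Rotation as Ro
    return Ro.from_quat([x,y,z,w]).as_matrix()
def cloud(cam,d,s):
    c=robot.calibration(cam); v,u=np.mgrid[:d.shape[0],:d.shape[1]]
    P=np.stack([(u-c['cx'])/c['fx']*d,(v-c['cy'])/c['fy']*d,d],-1)
    if cam=='wrist':
        H=np.array(c['hand_eye']); P=P@H[:3,:3].T+H[:3,3]
        P=P@R(s['tcp_rot']).T+np.array(s['tcp_pos'])
    else:
        E=np.linalg.inv(np.array(c['extrinsics'])); P=P@E[:3,:3].T+E[:3,3]
    P[d==0]=np.nan
    return P
E
python3 - <<'E'
from h import *
np.set_printoptions(precision=3,suppress=True)
a=snap('scene','s0.png'); b=snap('top','t0.png')
print(robot.read_state())
for cam,(im,d,s) in (('scene',a),('top',b)):
    P=cloud(cam,d,s); np.savez('/tmp/%s.npz'%cam,P=P,im=im)
    for n in ['tray_top_centre','tray_deep_centre','tray_upper_centre','tray_bottom_centre','clamp','tin_0_centre','tape_measure','oil_can','tack_hammer','chrome_cap','stand_seat','clamp_hinge','clamp_tip']:
        try: r=robot.search_frame(cam,n)
        except Exception as e: print(n,e); continue
        for q in r[:4]:
            u,v=map(int,q['pixel']); print(cam,n,round(q['p'],2),(u,v),P[v,u])
E
```

```text
pics
{'time': 0.1, 'qpos': array([-1.483,  0.151,  1.438, -0.   ,  1.554, -0.134]), 'qvel': array([ 0.001, -0.002, -0.001,  0.   , -0.002,  0.   ]), 'effort': array([  0.006, -71.437, -57.179,   0.   ,   0.007,   0.   ]), 'tcp_pos': array([ 0.126, -0.561,  0.245]), 'tcp_rot': array([-0.001,  0.994,  0.111,  0.   ]), 'force': array([-0.711, -0.331, -0.203]), 'moment': array([-0.02 ,  0.015, -0.008]), 'grip_force': 0.0, 'finger_gap': 0.08530607867584405}
scene tray_top_centre 0.92 (229, 246) [0.594 0.322 0.16 ]
scene tray_top_centre 0.39 (387, 218) [ 0.581 -0.312  0.001]
scene tray_top_centre 0.23 (210, 272) [0.574 0.394 0.123]
scene tray_deep_centre 0.62 (207, 275) [0.655 0.369 0.046]
scene tray_deep_centre 0.62 (313, 291) [0.45  0.15  0.005]
scene tray_upper_centre 0.81 (249, 265) [0.501 0.32  0.154]
scene tray_bottom_centre 0.52 (203, 284) [0.673 0.378 0.006]
scene clamp 0.66 (389, 217) [ 0.422 -0.117  0.162]
scene tin_0_centre 0.97 (315, 292) [0.444 0.148 0.004]
scene tin_0_centre 0.84 (259, 219) [0.822 0.084 0.036]
scene tin_0_centre 0.67 (290, 308) [0.437 0.242 0.006]
scene tape_
[... 543 characters left out ...]
25 0.002]
top tray_bottom_centre 0.32 (267, 255) [0.434 0.168 0.003]
top clamp 0.42 (351, 255) [ 0.423 -0.124  0.171]
top clamp 0.3 (327, 168) [ 0.748 -0.056  0.031]
top tin_0_centre 0.79 (265, 257) [0.427 0.176 0.   ]
top tin_0_centre 0.71 (295, 146) [ 0.846  0.064 -0.002]
top tin_0_centre 0.58 (236, 258) [0.426 0.28  0.005]
top tape_measure 0.58 (390, 191) [ 0.655 -0.284  0.036]
top tape_measure 0.43 (295, 253) [0.439 0.066 0.006]
top oil_can 0.69 (414, 220) [ 0.542 -0.353  0.082]
top chrome_cap 0.91 (416, 249) [ 0.442 -0.358  0.065]
top stand_seat 0.72 (344, 223) [ 0.544 -0.114  0.014]
top stand_seat 0.2 (296, 252) [0.443 0.063 0.002]
top clamp_hinge 0.66 (343, 225) [ 0.536 -0.11   0.015]
```

```bash
python3 - <<'E'
import cv2
a=cv2.imread('pics/s0.png')[150:350,150:450]; b=cv2.imread('pics/t0.png')[120:290,170:450]
cv2.imwrite('pics/s1.png',cv2.resize(a,None,fx=2.6,fy=2.6,interpolation=2)); cv2.imwrite('pics/t1.png',cv2.resize(b,None,fx=2.8,fy=2.8,interpolation=2))
E
```

```text
(no output)
```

View pics/s1.png

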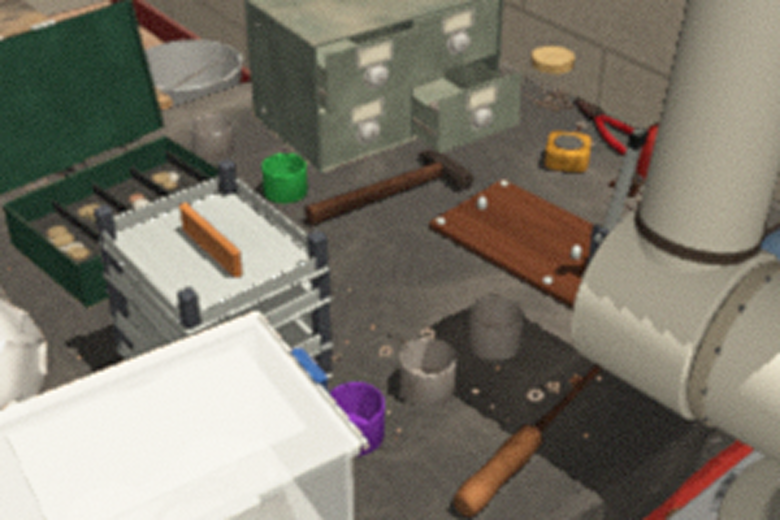

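View pics/t1.png

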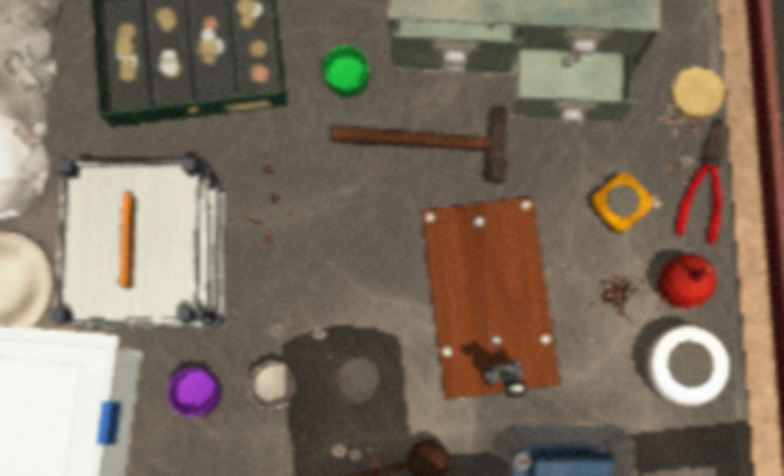

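Seen in the top crop: grey tins at (270,383) and (358,380, in shadow), which are full px (266,257) and (298,256). The green (347,70) and purple (195,390) look-alikes are to be left alone. The stack is at (140,240), the stand at (490,300), and the bar near (510,380).

```bash
cat >> h.py <<'E'
np.set_printoptions(precision=4,suppress=True)
def yaw(s):
    M=R(s['tcp_rot']); return np.degrees(np.arctan2(M[1,0],M[0,0]))
def plan(*targets):
    """targets: (x,y,z,yawdeg); yaw turn first, then shift; cm/deg in tool axes"""
    s=robot.read_state(); p=np.array(s['tcp_pos']); M=R(s['tcp_rot']); y0=yaw(s)
    # levelling error
    print('pos',p,'yaw %.2f'%y0,'t %.1f'%s['time'],'tilt',M[:2,2],'q6 %.2f'%s['qpos'][5])
    for t in targets:
        y1=t[3]; a=np.radians(y1); d=np.array(t[:3])-p
        c,sn=np.cos(a),np.sin(a)
        tool=np.array([c*d[0]+sn*d[1], sn*d[0]-c*d[1], -d[2]])*100
        print('turn z %.2f then shift'%(-(y1-y0)),tool); p=np.array(t[:3]); y0=y1
E
python3 - <<'E'
from h import *
c=robot.calibration('wrist'); print(c)
P=np.load('/tmp/top.npz')['P']; im=np.load('/tmp/top.npz')['im']
x,y,z=P[...,0],P[...,1],P[...,2]
m=(z>0.13)&(abs(x-.58)<.15)&(abs(y-.31)<.14)
r=cv2.minAreaRect(P[m][:,:2].astype('f')); print('stack',r)
m2=(z>0.175)&m; print('grip',P[m2].mean(0)); r=cv2.minAreaRect(P[m2&(abs(y-.31)<.05)][:,:2].astype('f')); print(r)
hsv=cv2.cvtColor(im,cv2.COLOR_RGB2HSV)
w=(hsv[...,0]<14)&(hsv[...,1]>100)&(abs(x-.54)<.2)&(abs(y+.12)<.13)&(z<.03)
print(w.sum(),cv2.minAreaRect(P[w][:,:2].astype('f')))
b=(z>.05)&(abs(x-.42)<.08)&(abs(y+.12)<.06)
q=P[b]; print(q[np.argsort(q[:,2])][::4])
for (u,v) in ((266,257),(298,256)):
    print(P[v-8:v+9:2,u,2],P[v,u])
print(plan((.50,-.12,.42,0),(.56,.3,.42,0)))
E
```

```text
{'fx': 293.3600470820972, 'fy': 293.3600470820972, 'cx': 324.0271118240527, 'cy': 203.72602828801843, 'hand_eye': array([[ 0.0003, -0.9461, -0.3239,  0.0808],
       [ 1.    ,  0.0003, -0.0001,  0.0005],
       [ 0.0002, -0.3239,  0.9461, -0.1287],
       [ 0.    ,  0.    ,  0.    ,  1.    ]])}
stack ((0.5592054128646851, 0.3409777581691742), (0.2574078440666199, 0.22098682820796967), 0.9254646301269531)
grip [0.5908 0.3106 0.1867]
((0.5887788534164429, 0.3150425851345062), (0.2084704041481018, 0.04579481482505798), 18.54037857055664)
2707 ((0.5800780653953552, -0.11005004495382309), (0.3419591188430786, 0.15518203377723694), 7.229227066040039)
[[ 0.4271 -0.1082  0.0513]
 [ 0.4433 -0.1283  0.0703]
 [ 0.4324 -0.1483  0.0752]
 [ 0.436  -0.138   0.0765]
 [ 0.4393 -0.138   0.0775]
 [ 0.4262 -0.1134  0.0793]
 [ 0.4395 -0.124   0.0805]
 [ 0.4254 -0.1475  0.0811]
 [ 0.4424 -0.1446  0.082 ]
 [ 0.4357 -0.1409  0.0826]
 [ 0.4294 -0.1132  0.0841]
 [ 0.4394 -0.1169  0.0852]
 [ 0.4287 -0.1472  0.0862]
 [ 0.4226 -0.1128  0.0872]
 [ 0.4355 -0.1263  0.0947]
 [ 0.4318 -0.1185  0.1075]
 [ 0.431  -0.1237  0.128 ]
 [ 0.424  -0.119   0.1452]
 [ 0.4266 -0.1313  0.1556]
 [ 0.4231 -0.1236  0.1709]
 [ 0.4226 -0.1322  0.1816]
 [ 0.4188 -0.127   0.2057]
 [ 0.4184 -0.1356  0.2135]
 [ 0.4155 -0.1229  0.2171]
 [ 0.4064 -0.1224  0.2189]
 [ 0.4123 -0.1318  0.2196]
 [ 0.4034 -0.1223  0.2199]
 [ 0.4153 -0.1287  0.2208]
 [ 0.4033 -0.1252  0.2216]
 [ 0.4091 -0.1375  0.2225]]
[0.0485 0.0027 0.0055 0.0012 0.0017 0.0028 0.0068 0.0063 0.0077] [0.4271 0.1722 0.0017]
[-0.0015  0.0046 -0.003   0.0061 -0.0029 -0.0016 -0.0013  0.0021  0.004 ] [ 0.4285  0.0562 -0.0029]
pos [ 0.1265 -0.5609  0.2453] yaw 12.71 t 1.4 tilt [0.     0.0001] q6 -0.13
turn z 12.71 then shift [ 37.3527 -44.09   -17.4712]
turn z 0.00 then shift [  6. -42.  -0.]
None
```

drive_tool:
  delta_pos:
    - [0, 0, -5]
    - [0, 0, -5]
    - [0, 0, -5.5]
    - [3, -4.5, 0]
    - [4, -5, 0]
    - [4, -5, 0]
    - [4, -5, 0]
    - [4, -5, 0]
    - [4, -5, 0]
    - [4, -5, 0]
    - [4, -5, 0]
    - [4, -5, 0]
  dr:
    - [0, 0, 6.4]
    - [0, 0, 6.3]
    - [0, 0, 0]
    - [0, 0, 0]
    - [0, 0, 0]
    - [0, 0, 0]
    - [0, 0, 0]
    - [0, 0, 0]
    - [0, 0, 0]
    - [0, 0, 0]
    - [0, 0, 0]
    - [0, 0, 0]
  fingers: [-1, -1, -1, -1, -1, -1, -1, -1, -1, -1, -1, -1]

```text
time: 2.9
tcp_pos: [0.4696, -0.1235, 0.4005]
tcp_rot: [0.0, 1.0, 0.0, 0.0]
force: [0.8, -1.6, 0.4]
finger_gap: 0.0848
grip_force: 0.0
```

drive_tool:
  delta_pos:
    - [2, -5, 0]
    - [0, -5, 0]
    - [0, -4, 0]
    - [0, 0, 0]
    - [0, 0, 0]
  dr:
    - [0, 0, 0]
    - [0, 0, 0]
    - [0, 0, 0]
    - [0, 0, 0]
    - [0, 0, 0]
  fingers: [-1, -1, -1, -1, -1]

```text
time: 3.52
tcp_pos: [0.4887, 0.0143, 0.4003]
tcp_rot: [0.0, 1.0, 0.0, 0.0]
force: [0.8, -0.9, 0.3]
finger_gap: 0.0858
grip_force: 0.0
```

```bash
python3 - <<'E'
from h import *
im,d,s=snap('wrist','w0.png'); np.savez('/tmp/w.npz',P=cloud('wrist',d,s),im=im)
plan((.56,.3,.35,0))
E
```

```text
pos [0.4887 0.0139 0.4003] yaw -0.02 t 3.6 tilt [-0.0001 -0.0001] q6 1.44
turn z -0.02 then shift [  7.1252 -28.6087   5.0288]
```

View pics/w0.png

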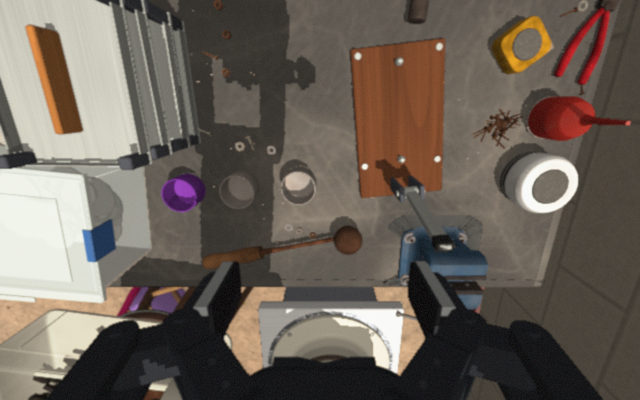

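The view shows two grey tins, at (238,188) and (298,182), with the purple one at (183,192). Stand pegs are at (400,62) and (400,159), and there is free table around (270,100).

```bash
cat >> h.py <<'E'
def ray(cam,u,v,z,s):
    c=robot.calibration(cam); r=np.array([(u-c['cx'])/c['fx'],(v-c['cy'])/c['fy'],1])
    H=np.array(c['hand_eye']); M=R(s['tcp_rot'])
    o=M@H[:3,3]+s['tcp_pos']; d=M@H[:3,:3]@r
    return o+d*(z-o[2])/d[2]
E
python3 - <<'E'
from h import *
D=np.load('/tmp/w.npz'); P,im=D['P'],D['im']; s=robot.read_state()
hsv=cv2.cvtColor(im,cv2.COLOR_RGB2HSV)
x,y,z=np.moveaxis(P,-1,0)
w=(hsv[...,0]<14)&(hsv[...,1]>110)&(x<.75)&(x>.36)&(abs(y+.12)<.15)
w=cv2.morphologyEx(w.astype('u1'),3,np.ones((5,5)));w=cv2.morphologyEx(w,2,np.ones((5,5)))>0
cs,_=cv2.findContours(w.astype('u1'),0,2); c=max(cs,key=cv2.contourArea)
q=np.array([ray('wrist',u,v,.012,s)[:2] for u,v in c[:,0]],'f'); print('stand',cv2.minAreaRect(q), np.nanmedian(z[w]))
for (u0,v0) in ((400,62),(400,159)):
    g=(hsv[v0-8:v0+9,u0-8:u0+9,1]<90); vv,uu=np.nonzero(g)
    u,v=uu.mean()+u0-8,vv.mean()+v0-8; print('peg',g.sum(),u,v,ray('wrist',u,v,.022,s))
for r in robot.masks_of('wrist','tin_0_centre'):
    m=r['pixels']; q=P[m]; q=q[q[:,2]>.035]; print('tin',r['p'],r['pixel'],np.nanmedian(im[m],0),cv2.minEnclosingCircle(q[:,:2].astype('f')) if len(q) else None, np.nanmedian(P[m],0))
for (u0,v0) in ((238,188),(298,182)):
    q=P[v0-25:v0+26,u0-25:u0+26].reshape(-1,3); q=q[(q[:,2]>.035)&(q[:,2]<.06)]; print(len(q),cv2.minEnclosingCircle(q[:,:2].astype('f')))
f=(z>.008); # obstacles in the free area
for xs in np.arange(.46,.80,.02):
    print('%.2f'%xs,''.join('#' if (f&(abs(x-xs)<.01)&(abs(y-ys)<.01)).sum()>2 else '.' for ys in np.arange(.26,-.1,-.02)))
E
```

```text
stand ((0.5354306101799011, -0.11480826884508133), (0.24812783300876617, 0.1488732248544693), 6.154404163360596) 0.011999599822045182
peg 65 398.7846153846154 61.01538461538462 [ 0.6322 -0.1043  0.022 ]
peg 46 401.04347826086956 158.82608695652175 [ 0.4784 -0.1209  0.022 ]
tin 0.83 [181.9, 192.3] [78. 35. 95.] ((0.4194740355014801, 0.26346123218536377), 0.030455555766820908) [0.4172 0.2711 0.0189]
tin 0.76 [241.0, 189.5] [81. 74. 68.] ((0.425266832113266, 0.16264469921588898), 0.030239513143897057) [0.4218 0.1675 0.012 ]
266 ((0.425266832113266, 0.16264469921588898), 0.030239513143897057)
219 ((0.4320414364337921, 0.05734821408987045), 0.030146153643727303)
0.46 ....###..###...###
0.48 .........##...####
0.50 ###......#########
0.52 ###...#........###
0.54 ###............###
0.56 ##.............###
0.58 ##.............###
0.60 ##.............###
0.62 ##..##.........###
0.64 ##............####
0.66 ##..##.........###
0.68 ##..##............
0.70 .#..#.............
0.72 ....#.............
0.74 ..................
0.76 ..................
0.78 ..................
```

drive_tool:
  delta_pos:
    - [1, -4, 1]
    - [1, -5, 1]
    - [1, -5, 1]
    - [1, -5, 1]
    - [1, -5, 1]
    - [2, -4.5, 0]
    - [0, 0, 0]
    - [0, 0, 0]
  dr:
    - [0, 0, 0]
    - [0, 0, 0]
    - [0, 0, 0]
    - [0, 0, 0]
    - [0, 0, 0]
    - [0, 0, 0]
    - [0, 0, 0]
    - [0, 0, 0]
  fingers: [-1, -1, -1, -1, -1, -1, -1, -1]

```text
time: 4.62
tcp_pos: [0.5591, 0.2986, 0.3501]
tcp_rot: [0.0, 1.0, -0.0, -0.0]
force: [-0.5, -0.5, -0.1]
finger_gap: 0.0855
grip_force: 0.0
```

```bash
python3 - <<'E'
from h import *
im,d,s=snap('wrist','w1.png'); P=cloud('wrist',d,s); np.savez('/tmp/w1.npz',P=P,im=im)
hsv=cv2.cvtColor(im,cv2.COLOR_RGB2HSV)
o=(hsv[...,0]<16)&(hsv[...,1]>130)&(P[...,2]>.178)&(P[...,2]<.2)&(P[...,1]>.2)
q=np.array(P[o][:,:2],'f'); print(o.sum(),np.nanmedian(P[o][:,2]),cv2.minAreaRect(q)); 
cs,_=cv2.findContours(o.astype('u1'),0,2); c=max(cs,key=cv2.contourArea); qq=np.array([ray('wrist',u,v,.188,s)[:2] for u,v in c[:,0]],'f'); print(cv2.minAreaRect(qq))
print(yaw(s),s['tcp_pos'])
E
```

```text
992 0.18769442251394958 ((0.5920411944389343, 0.31497299671173096), (0.009251605719327927, 0.10686014592647552), 89.1590347290039)
((0.5921931862831116, 0.31486183404922485), (0.009010502137243748, 0.10655342787504196), 89.14532470703125)
-0.04428525836402361 [0.5591 0.2986 0.3501]
```

View pics/w1.png

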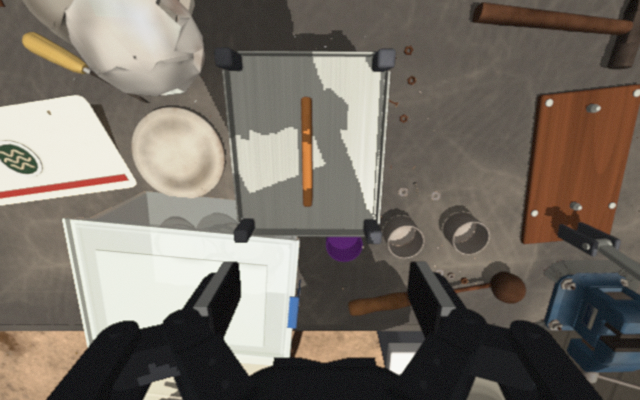

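The stack's top tray sits at (0.592, 0.315), yaw −0.85°, in clear view at px (307,150). The stand seat is (0.5553, −0.1126), yaw 6.2°. Parking spot: (0.61, 0.08).

drive_tool:
  delta_pos:
    - [1.5, -0.8, 3]
    - [1.8, -0.9, 4]
    - [0, 0, 4]
    - [0, 0, 3]
    - [0, 0, 2]
    - [0, 0, 1.6]
    - [0, 0, 0]
    - [0, 0, 0]
    - [0, 0, 0]
    - [0, 0, 0]
  dr:
    - [0, 0, 0.8]
    - [0, 0, 0]
    - [0, 0, 0]
    - [0, 0, 0]
    - [0, 0, 0]
    - [0, 0, 0]
    - [0, 0, 0]
    - [0, 0, 0]
    - [0, 0, 0]
    - [0, 0, 0]
  fingers: [0, 0, 0, 0, 0, 0, 0, 1, 1, 1]

```text
time: 5.92
tcp_pos: [0.5922, 0.3164, 0.1756]
tcp_rot: [-0.0, 1.0, -0.007, 0.001]
force: [-0.8, -0.7, 7.1]
finger_gap: 0.0086
grip_force: 59.4
```

```bash
python3 - <<'E'
from h import *
s=robot.read_state(); print(s['finger_gap'],s['grip_force'],s['force'])
plan((.592,.315,.26,-.85),(.61,.08,.26,0),(.61,.08,.0245,0))
E
```

```text
0.008587385594221269 59.436795115470886 [-0.7548 -0.6799  7.0784]
pos [0.5922 0.3164 0.1756] yaw -0.79 t 5.9 tilt [0.0017 0.0006] q6 1.96
turn z 0.06 then shift [-0.0172  0.1418 -8.4406]
turn z -0.85 then shift [ 1.8 23.5 -0. ]
turn z 0.00 then shift [ 0.    0.   23.55]
```

drive_tool:
  delta_pos:
    - [0, 0, -0.5]
    - [0, 0, -1.5]
    - [0, 0, -2.5]
    - [0, 0, -2.5]
    - [0.1, 1.5, -1]
    - [0.2, 2.5, -0.5]
    - [0.3, 3.5, 0]
    - [0.3, 3.5, 0]
    - [0.3, 3.5, 0]
    - [0.3, 3.5, 0]
    - [0.2, 2.5, 0]
    - [0.1, 1.5, 0]
  dr:
    - [0, 0, 0]
    - [0, 0, 0]
    - [0, 0, 0]
    - [0, 0, 0]
    - [0, 0, 0]
    - [0, 0, 0]
    - [0, 0, 0]
    - [0, 0, 0]
    - [0, 0, 0]
    - [0, 0, -0.4]
    - [0, 0, -0.4]
    - [0, 0, 0]
  fingers: [1, 1, 1, 1, 1, 1, 1, 1, 1, 1, 1, 1]

```text
time: 7.42
tcp_pos: [0.6068, 0.0937, 0.2588]
tcp_rot: [0.0, 1.0, -0.001, -0.0]
force: [0.4, -0.2, -2.9]
finger_gap: 0.0092
grip_force: 58.6
```

drive_tool:
  delta_pos:
    - [0, 1.5, 0]
    - [0, 0, 1.5]
    - [0, 0, 3]
    - [0, 0, 3.5]
    - [0, 0, 3.5]
    - [0, 0, 3.5]
    - [0, 0, 2.5]
    - [0, 0, 0]
  dr:
    - [0, 0, 0]
    - [0, 0, 0]
    - [0, 0, 0]
    - [0, 0, 0]
    - [0, 0, 0]
    - [0, 0, 0]
    - [0, 0, 0]
    - [0, 0, 0]
  fingers: [1, 1, 1, 1, 1, 1, 1, 1]

```text
time: 8.43
tcp_pos: [0.6057, 0.0818, 0.0818]
tcp_rot: [-0.0, 1.0, 0.0, -0.002]
force: [0.4, -0.1, -2.1]
finger_gap: 0.009
grip_force: 58.5
```

```bash
python3 - <<'E'
from h import *
im,d,s=snap('wrist','w2.png'); print(s['force'],s['finger_gap'])
plan((.61,.08,.026,0))
E
```

```text
[ 0.3831 -0.0642 -2.1457] 0.00896388282883297
pos [0.6066 0.0817 0.0837] yaw 0.04 t 8.5 tilt [-0.0017  0.0002] q6 1.58
turn z 0.04 then shift [0.3372 0.1669 5.7662]
```

View pics/w2.png

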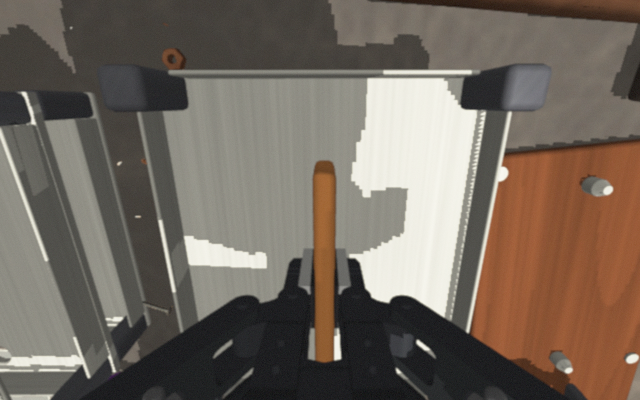

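drive_tool:
  delta_pos:
    - [0.2, 0.1, 2]
    - [0.1, 0, 2]
    - [0, 0, 1]
    - [0, 0, 0.6]
    - [0, 0, 0.15]
    - [0, 0, 0]
    - [0, 0, 0]
    - [0, 0, 0]
    - [0, 0, -2]
    - [0, 0, -4]
  dr:
    - [0, 0, 0]
    - [0, 0, 0]
    - [0, 0, 0]
    - [0, 0, 0]
    - [0, 0, 0]
    - [0, 0, 0]
    - [0, 0, 0]
    - [0, 0, 0]
    - [0, 0, 0]
    - [0, 0, 0]
  fingers: [1, 1, 1, 1, 1, 1, 0, 0, 0, 0]

```text
time: 9.72
tcp_pos: [0.6096, 0.0801, 0.0876]
tcp_rot: [-0.0, 1.0, 0.0, -0.001]
force: [0.6, -0.5, 0.3]
finger_gap: 0.0426
grip_force: 0.0
```

drive_tool:
  delta_pos:
    - [0, 0, -5]
    - [0, 0, -5]
    - [0, 0, -5]
    - [0, -2, -5]
    - [0, -4, -1]
    - [-0.5, -5, 0]
    - [-0.5, -5, 0]
    - [-0.5, -4, 0]
    - [-0.3, -3, 0]
    - [0, 0, 0]
  dr:
    - [0, 0, 0]
    - [0, 0, 0]
    - [0, 0, 0]
    - [0, 0, 0]
    - [0, 0, 0]
    - [0, 0, 0]
    - [0, 0, 0]
    - [0, 0, 0]
    - [0, 0, 0.8]
    - [0, 0, 0]
  fingers: [0, 0, 0, 0, 0, 0, 0, 0, 0, 0]

```text
time: 10.98
tcp_pos: [0.5913, 0.3119, 0.2982]
tcp_rot: [-0.0, 1.0, -0.006, 0.0]
force: [-0.6, -0.4, -0.0]
finger_gap: 0.0427
grip_force: 0.0
```

```bash
cat >> h.py <<'E'
def board(ztop,near,cam='wrist'):
    im,d,s=snap(cam); P=cloud(cam,d,s); hsv=cv2.cvtColor(im,cv2.COLOR_RGB2HSV)
    o=(hsv[...,0]<18)&(hsv[...,1]>120)&(abs(P[...,2]-ztop)<.009)&(abs(P[...,0]-near[0])<.09)&(abs(P[...,1]-near[1])<.06)
    cs,_=cv2.findContours(o.astype('u1'),0,2); c=max(cs,key=cv2.contourArea)
    r=cv2.minAreaRect(np.array([ray('wrist',u,v,ztop,s)[:2] for u,v in c[:,0]],'f'))
    print('board',o.sum(),np.nanmedian(P[o][:,2]),r)
    return im,P,s
E
python3 - <<'E'
from h import *
board(.144,(.592,.315))
plan((.592,.315,.133,-.8))
E
```

```text
board 895 0.14376905006817028 ((0.5956345796585083, 0.31263473629951477), (0.1080518588423729, 0.00872401800006628), 1.2545181512832642)
pos [0.5917 0.3107 0.2981] yaw -0.71 t 11.0 tilt [0.0009 0.0003] q6 1.95
turn z 0.09 then shift [ 0.0262 -0.4343 16.5064]
```

drive_tool:
  delta_pos:
    - [0.4, -0.2, 3]
    - [0, 0, 4]
    - [0, 0, 4]
    - [0, 0, 3]
    - [0, 0, 1.5]
    - [0, 0, 0.9]
    - [0, 0, 0]
    - [0, 0, 0]
    - [0, 0, 0]
    - [0, 0, 0]
  dr:
    - [0, 0, -1.9]
    - [0, 0, 0]
    - [0, 0, 0]
    - [0, 0, 0]
    - [0, 0, 0]
    - [0, 0, 0]
    - [0, 0, 0]
    - [0, 0, 0]
    - [0, 0, 0]
    - [0, 0, 0]
  fingers: [0, 0, 0, 0, 0, 0, 0, 1, 1, 1]

```text
time: 12.28
tcp_pos: [0.5965, 0.3123, 0.134]
tcp_rot: [-0.0, 1.0, 0.01, 0.001]
force: [-0.2, 0.9, 6.8]
finger_gap: 0.0089
grip_force: 59.6
```

```bash
python3 - <<'E'
from h import *
s=robot.read_state(); print(s['finger_gap'],s['grip_force'],s['force'])
plan((.5956,.3126,.22,1.25),(.61,.08,.22,0.0),(.61,.08,.071,0.))
E
```

```text
0.008911267781852741 59.58216726779938 [-0.2436  0.9299  6.7997]
pos [0.5965 0.3123 0.134 ] yaw 1.12 t 12.3 tilt [0.0015 0.0007] q6 1.92
turn z -0.13 then shift [-0.0901 -0.0317 -8.6011]
turn z 1.25 then shift [ 1.44 23.26 -0.  ]
turn z -0.00 then shift [ 0.   0.  14.9]
```

drive_tool:
  delta_pos:
    - [0, 0, -0.5]
    - [0, 0, -1.5]
    - [0, 0, -2.5]
    - [0, 0, -2.5]
    - [0, 0, -1.5]
    - [0.1, 2, 0]
    - [0.2, 3.2, 0]
    - [0.2, 3.5, 0]
    - [0.3, 3.5, 0]
    - [0.2, 3.5, 0]
    - [0.2, 3.5, 0]
    - [0.2, 2.5, 0]
  dr:
    - [0, 0, 0]
    - [0, 0, 0]
    - [0, 0, 0]
    - [0, 0, 0.6]
    - [0, 0, 0.5]
    - [0, 0, 0]
    - [0, 0, 0]
    - [0, 0, 0]
    - [0, 0, 0]
    - [0, 0, 0]
    - [0, 0, 0]
    - [0, 0, 0]
  fingers: [1, 1, 1, 1, 1, 1, 1, 1, 1, 1, 1, 1]

```text
time: 13.78
tcp_pos: [0.6096, 0.0927, 0.217]
tcp_rot: [0.0, 1.0, -0.0, -0.001]
force: [0.1, -0.2, -2.8]
finger_gap: 0.0089
grip_force: 58.7
```

drive_tool:
  delta_pos:
    - [0, 1.5, 0]
    - [0, 0, 1.5]
    - [0, 0, 3]
    - [0, 0, 3]
    - [0, 0, 2]
    - [0, 0, 1.5]
    - [0, 0, 0]
    - [0, 0, 0]
  dr:
    - [0, 0, 0]
    - [0, 0, 0]
    - [0, 0, 0]
    - [0, 0, 0]
    - [0, 0, 0]
    - [0, 0, 0]
    - [0, 0, 0]
    - [0, 0, 0]
  fingers: [1, 1, 1, 1, 1, 1, 1, 1]

```text
time: 14.78
tcp_pos: [0.6105, 0.0803, 0.1086]
tcp_rot: [-0.0, 1.0, 0.0, 0.0]
force: [-0.4, -0.7, -3.5]
finger_gap: 0.0085
grip_force: 58.6
```

```bash
python3 - <<'E'
from h import *
snap('wrist','w3.png')
plan((.6103,.0801,.072,0))
E
```

```text
pos [0.6106 0.0803 0.1087] yaw 0.02 t 14.8 tilt [0.0014 0.0001] q6 1.58
turn z 0.02 then shift [-0.0307  0.0155  3.6742]
```

View pics/w3.png

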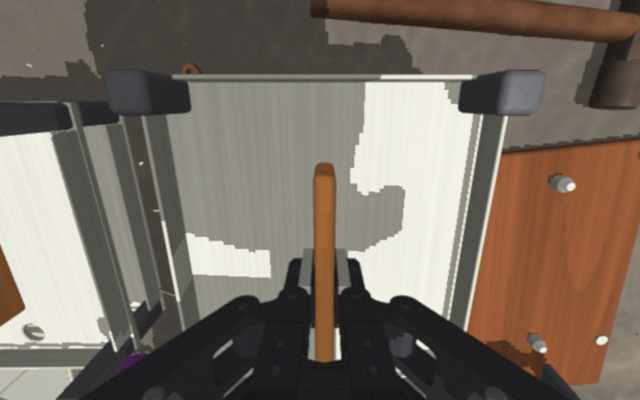

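drive_tool:
  delta_pos:
    - [0, 0, 1.5]
    - [0, 0, 1.2]
    - [0, 0, 0.7]
    - [0, 0, 0.3]
    - [0, 0, 0]
    - [0, 0, 0]
    - [0, 0, 0]
    - [0, 0, -2]
    - [0, 0, -4]
    - [0, 0, -5]
    - [0, 0, -5]
    - [0, 0, -5]
  dr:
    - [0, 0, 0]
    - [0, 0, 0]
    - [0, 0, 0]
    - [0, 0, 0]
    - [0, 0, 0]
    - [0, 0, 0]
    - [0, 0, 0]
    - [0, 0, 0]
    - [0, 0, 0]
    - [0, 0, 0]
    - [0, 0, 0]
    - [0, 0, 0]
  fingers: [1, 1, 1, 1, 1, 0, 0, 0, 0, 0, 0, 0]

```text
time: 16.32
tcp_pos: [0.6101, 0.0801, 0.2825]
tcp_rot: [-0.0, 1.0, 0.0, 0.0]
force: [0.2, 0.9, -0.5]
finger_gap: 0.0427
grip_force: 0.0
```

drive_tool:
  delta_pos:
    - [0, -2, 0]
    - [-0.2, -4, 0]
    - [-0.3, -5, 0]
    - [-0.5, -5, 0]
    - [-0.5, -4.2, 0]
    - [-0.3, -3, 0]
    - [0, 0, 0]
    - [0, 0, 0]
  dr:
    - [0, 0, 0]
    - [0, 0, 0]
    - [0, 0, 0]
    - [0, 0, 0]
    - [0, 0, 0]
    - [0, 0, 0]
    - [0, 0, 0]
    - [0, 0, 0]
  fingers: [0, 0, 0, 0, 0, 0, 0, 0]

```text
time: 17.32
tcp_pos: [0.5921, 0.3118, 0.2801]
tcp_rot: [0.0, 1.0, 0.0, -0.0]
force: [-0.1, -0.0, -0.8]
finger_gap: 0.0429
grip_force: 0.0
```

```bash
python3 - <<'E'
from h import *
board(.098,(.594,.314))
im,P,s=board(.082,(.61,.08)); cv2.imwrite('pics/w4.png',im[:,:,::-1])
plan((.592,.315,.084,0))
E
```

```text
board 773 0.0977328725950628 ((0.5974711775779724, 0.3127201199531555), (0.10875286906957626, 0.008530343882739544), 0.6771420836448669)
board 1109 0.08083776513554966 ((0.6089667677879333, 0.08322169631719589), (0.014093678444623947, 0.1065516397356987), 89.95796966552734)
pos [0.5923 0.3113 0.2806] yaw -0.04 t 17.4 tilt [-0.0003 -0.0002] q6 1.94
turn z -0.04 then shift [-0.0332 -0.371  19.6572]
```

View pics/w4.png

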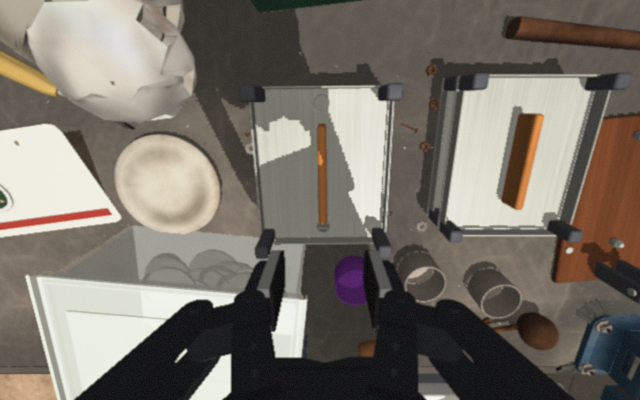

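The deep tray (board at px (322,178), holes at the board ends) now lies open on the bottom tray, with the two upper trays parked square at (525,155).

drive_tool:
  delta_pos:
    - [0.5, -0.1, 3]
    - [0, 0, 4]
    - [0, 0, 4]
    - [0, 0, 4]
    - [0, 0, 3]
    - [0, 0, 1.6]
    - [0, 0, 0]
    - [0, 0, 0]
    - [0, 0, 0]
    - [0, 0, 0]
  dr:
    - [0, 0, -0.7]
    - [0, 0, 0]
    - [0, 0, 0]
    - [0, 0, 0]
    - [0, 0, 0]
    - [0, 0, 0]
    - [0, 0, 0]
    - [0, 0, 0]
    - [0, 0, 0]
    - [0, 0, 0]
  fingers: [0, 0, 0, 0, 0, 0, 0, 1, 1, 1]

```text
time: 18.68
tcp_pos: [0.5978, 0.3133, 0.0864]
tcp_rot: [-0.0, 1.0, 0.006, 0.001]
force: [-0.0, -0.3, 7.1]
finger_gap: 0.0091
grip_force: 59.9
```

drive_tool:
  delta_pos:
    - [0, 0, -0.5]
    - [0, 0, -1.5]
    - [0, 0, -2.5]
    - [0, 0, -3.5]
    - [0, 0, -3.5]
    - [0, 0, -3.5]
    - [0, 0, -3.5]
    - [0, 0, -2.5]
    - [0, 1.5, 0]
    - [0, 3, 0]
    - [0, 4, 0]
    - [0, 4, 0]
  dr:
    - [0, 0, 0]
    - [0, 0, 0]
    - [0, 0, 0]
    - [0, 0, 0]
    - [0, 0, 0]
    - [0, 0, 0]
    - [0, 0, 0]
    - [0, 0, 0]
    - [0, 0, 0]
    - [0, 0, 0]
    - [0, 0, 0]
    - [0, 0, 0]
  fingers: [1, 1, 1, 1, 1, 1, 1, 1, 1, 1, 1, 1]

```text
time: 20.18
tcp_pos: [0.5981, 0.186, 0.2936]
tcp_rot: [0.0, 1.0, 0.006, -0.001]
force: [-0.0, -0.6, -1.5]
finger_gap: 0.0086
grip_force: 58.6
```

```bash
python3 - <<'E'
from h import *
s=robot.read_state(); print(s['finger_gap'],s['grip_force'],s['force'],s['moment'])
plan((.5553,-.1126,.28,6.2))
E
```

```text
0.008579976929901213 58.56190860271454 [-0.0144 -0.6482 -1.4765] [ 0.0139  0.0149 -0.009 ]
pos [0.5981 0.186  0.2936] yaw 0.71 t 20.2 tilt [-0.0015 -0.0004] q6 1.74
turn z -5.49 then shift [-7.4784 29.2267  1.3599]
```

drive_tool:
  delta_pos:
    - [0, 0, 0]
    - [-0.7, 3, 0]
    - [-1, 4, 0]
    - [-1, 4, 0]
    - [-1, 4, 0]
    - [-1, 4, 0]
    - [-1, 4, 0]
    - [-0.9, 3, 0]
    - [-0.6, 2.2, 0]
    - [-0.3, 1, 0]
    - [0, 0, 0]
    - [0, 0, 0]
  dr:
    - [0, 0, -2.7]
    - [0, 0, -2.8]
    - [0, 0, 0]
    - [0, 0, 0]
    - [0, 0, 0]
    - [0, 0, 0]
    - [0, 0, 0]
    - [0, 0, 0]
    - [0, 0, 0]
    - [0, 0, 0]
    - [0, 0, 0]
    - [0, 0, 0]
  fingers: [1, 1, 1, 1, 1, 1, 1, 1, 1, 1, 1, 1]

```text
time: 21.68
tcp_pos: [0.5542, -0.1094, 0.2946]
tcp_rot: [-0.0, 0.999, 0.054, -0.0]
force: [-0.1, -0.2, -2.0]
finger_gap: 0.0087
grip_force: 59.0
```

drive_tool:
  delta_pos:
    - [0, 0, 2]
    - [0, 0, 3]
    - [0, 0, 4]
    - [0, 0, 4]
    - [0, 0, 3]
    - [0, 0, 2]
    - [0, 0, 0]
    - [0, 0, 0]
  dr:
    - [0, 0, 0]
    - [0, 0, 0]
    - [0, 0, 0]
    - [0, 0, 0]
    - [0, 0, 0]
    - [0, 0, 0]
    - [0, 0, 0]
    - [0, 0, 0]
  fingers: [1, 1, 1, 1, 1, 1, 1, 1]

```text
time: 22.68
tcp_pos: [0.5547, -0.1097, 0.1158]
tcp_rot: [0.0, 0.999, 0.054, 0.001]
force: [-0.1, 0.2, -1.9]
finger_gap: 0.0086
grip_force: 58.8
```

```bash
python3 - <<'E'
from h import *
im,d,s=snap('wrist','w5.png'); P=cloud('wrist',d,s); x,y,z=np.moveaxis(P,-1,0)
print('TCP',s['tcp_pos'])
plan((.5556,-.1126,.0545,6.2))
# hole / peg seen at front (far) hole : print expected px
E
```

```text
TCP [ 0.5547 -0.1097  0.1158]
pos [ 0.5548 -0.1099  0.116 ] yaw 6.24 t 22.7 tilt [ 0.0016 -0.0004] q6 1.13
turn z 0.04 then shift [0.0502 0.2786 6.1525]
```

View pics/w5.png

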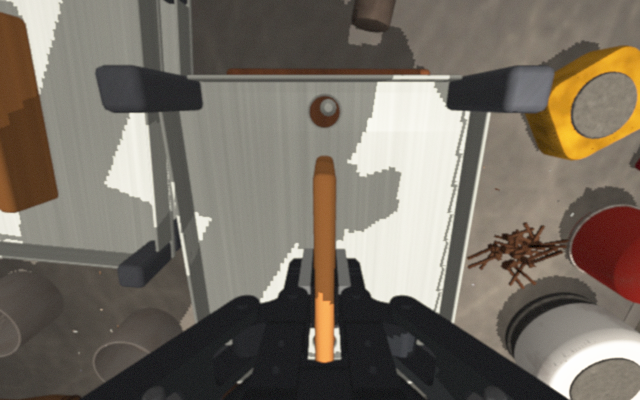

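The far floor hole shows at px (324,111), with the peg tip inside it at (328,106); I'll turn that into an offset.

```bash
python3 - <<'E'
from h import *
im=cv2.imread('pics/w5.png'); hsv=cv2.cvtColor(im,cv2.COLOR_BGR2HSV); s=robot.read_state()
sub=(slice(90,132),slice(300,350))
br=((hsv[...,1]>100)|0).astype('u1')[sub]
n,l,st,ce=cv2.connectedComponentsWithStats(br); i=1+np.argmax(st[1:,4]); m=(l==i).astype('u1')
c=max(cv2.findContours(m,0,2)[0],key=cv2.contourArea); (hu,hv),hr=cv2.minEnclosingCircle(c); 
pk=np.zeros_like(m); cv2.fillPoly(pk,[cv2.convexHull(c)],1); pk=(pk==1)&(m==0); vv,uu=np.nonzero(pk)
print('hole',hu+300,hv+90,hr,'peg',uu.mean()+300,vv.mean()+90,pk.sum())
print('bbox',st[i])
zh=.0736+.0025
h=ray('wrist',hu+300,hv+90,zh,s); p=ray('wrist',uu.mean()+300,vv.mean()+90,.024,s); print(h,p,p-h)
a=np.radians(6.2); print('expected hole',s['tcp_pos'][:2]-.0003+.078*np.array([np.cos(a),np.sin(a)]))
c6=cv2.resize(im[80:140,290:360],None,fx=8,fy=8,interpolation=2); cv2.imwrite('pics/w6.png',c6)
E
```

```text
hole 324.41408920288086 111.35910606384277 15.073736190795898 peg 327.4131274131274 107.47490347490347 259
bbox [ 10   7  29  30 437]
[ 0.6312 -0.1026  0.0761] [ 0.6328 -0.1046  0.024 ] [ 0.0017 -0.0021 -0.0521]
expected hole [ 0.632  -0.1018]
```

View pics/w6.png

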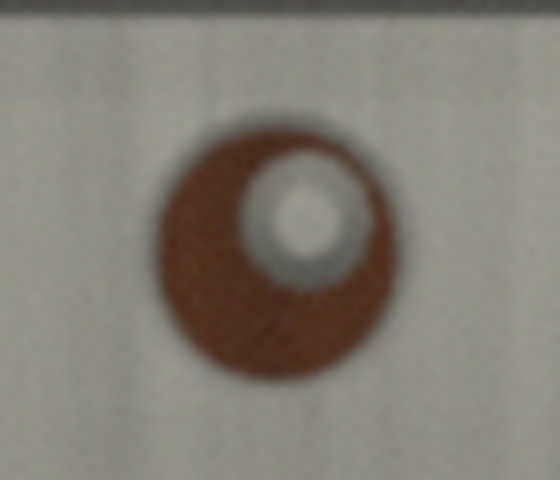

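drive_tool:
  delta_pos:
    - [0.1, 0.25, 0.5]
    - [0, 0, 1.2]
    - [0, 0, 1]
    - [0, 0, 0.6]
    - [0, 0, 0.5]
    - [0, 0, 0.5]
    - [0, 0, 0.5]
    - [0, 0, 0.5]
    - [0, 0, 0.4]
    - [0, 0, 0.3]
    - [0, 0, 0.1]
    - [0, 0, 0]
  dr:
    - [0, 0, 0]
    - [0, 0, 0]
    - [0, 0, 0]
    - [0, 0, 0]
    - [0, 0, 0]
    - [0, 0, 0]
    - [0, 0, 0]
    - [0, 0, 0]
    - [0, 0, 0]
    - [0, 0, 0]
    - [0, 0, 0]
    - [0, 0, 0]
  fingers: [1, 1, 1, 1, 1, 1, 1, 1, 1, 1, 1, 1]

```text
time: 24.22
tcp_pos: [0.5556, -0.1125, 0.0544]
tcp_rot: [0.0, 0.999, 0.054, 0.0]
force: [-4.9, 1.9, 6.1]
finger_gap: 0.0087
grip_force: 60.3
```

drive_tool:
  delta_pos:
    - [0, 0, 0]
    - [0, 0, 0]
    - [0, 0, -2]
    - [0, 0, -3]
    - [0, 0, -4]
    - [0, 0, -4]
    - [0, 0, -4]
    - [0, 0, -3]
    - [0, 0, 0]
    - [0, 0, 0]
  dr:
    - [0, 0, 0]
    - [0, 0, 0]
    - [0, 0, 0]
    - [0, 0, 0]
    - [0, 0, 0]
    - [0, 0, 0]
    - [0, 0, 0]
    - [0, 0, 0]
    - [0, 0, 0]
    - [0, 0, 0]
  fingers: [0, 0, 0, 0, 0, 0, 0, 0, 0, 0]

```text
time: 25.48
tcp_pos: [0.5553, -0.1124, 0.253]
tcp_rot: [-0.0, 0.999, 0.054, -0.0]
force: [-0.0, -0.4, -0.6]
finger_gap: 0.0428
grip_force: 0.0
```

```bash
python3 - <<'E'
from h import *
im,P,s=board(.066,(.5556,-.1126)); cv2.imwrite('pics/w7.png',im[:,:,::-1])
x,y,z=np.moveaxis(P,-1,0); a=np.radians(6.2); X=(x-.5553)*np.cos(a)+(y+.1126)*np.sin(a); Y=-(x-.5553)*np.sin(a)+(y+.1126)*np.cos(a)
m=(abs(X)<.08)&(abs(Y)<.07)&(abs(Y)>.015)&(z<.04)
A=np.c_[X[m],Y[m],np.ones(m.sum())]; print('floor plane',np.linalg.lstsq(A,z[m],rcond=None)[0])
for sx in(-.087,.087):
  for sy in (-.072,.072):
    k=(abs(X-sx)<.012)&(abs(Y-sy)<.012)&(z>.05); print(sx,sy,np.nanmedian(z[k]) if k.any() else None)
board(.082,(.61,.08)); 
plan((.6099,.0801,.072,0))
E
```

```text
board 697 0.06581716925117365 ((0.5557196736335754, -0.11337696015834808), (0.10791200399398804, 0.008157547563314438), 6.474010944366455)
floor plane [-0.0008  0.      0.0171]
-0.087 -0.072 0.07210428792706469
-0.087 0.072 0.07229235967969491
0.087 -0.072 0.07323492714237217
0.087 0.072 0.07340516629408841
board 1575 0.0812074212190447 ((0.6080223917961121, 0.07484032213687897), (0.014299177564680576, 0.10673017799854279), 89.97810363769531)
pos [ 0.5552 -0.1124  0.2527] yaw 6.21 t 25.6 tilt [-0.0016  0.0006] q6 1.13
turn z 6.21 then shift [  5.4695 -19.2463  18.066 ]
```

View pics/w7.png

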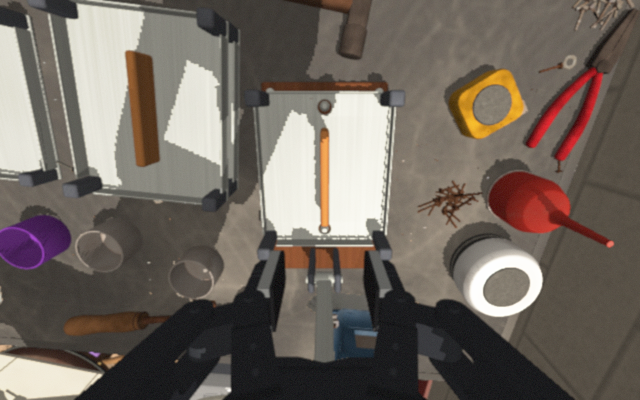

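Seated: floor at 17 mm, level, posts at 73 mm. Next I look at the bottom tray from above, then return the two parked trays.

drive_tool:
  delta_pos:
    - [0, -2, -1]
    - [0, -4, -1]
    - [0.5, -5, -1]
    - [0.5, -5, 0]
    - [0.5, -5, 0]
    - [0.5, -5, 0]
    - [0.5, -5, 0]
    - [0.5, -5, 0]
    - [0.5, -4, 0]
    - [0.5, -2.5, 0]
    - [0, 0, 0]
    - [0, 0, 0]
  dr:
    - [0, 0, 3.1]
    - [0, 0, 3.1]
    - [0, 0, 0]
    - [0, 0, 0]
    - [0, 0, 0]
    - [0, 0, 0]
    - [0, 0, 0]
    - [0, 0, 0]
    - [0, 0, 0]
    - [0, 0, 0]
    - [0, 0, 0]
    - [0, 0, 0]
  fingers: [0, 0, 0, 0, 0, 0, 0, 0, 0, 0, 0, 0]

```text
time: 27.08
tcp_pos: [0.591, 0.3118, 0.2831]
tcp_rot: [0.0, 1.0, -0.0, -0.0]
force: [-0.1, 0.8, 0.2]
finger_gap: 0.0427
grip_force: 0.0
```

```bash
python3 - <<'E'
from h import *
board(.038,(.595,.313))
im,P,s=board(.082,(.61,.08))
plan((.6099,.0801,.24,0),(.6099,.0801,.072,0))
E
```

```text
board 531 0.03772564415808197 ((0.5985108613967896, 0.3132110834121704), (0.10759604722261429, 0.007638868410140276), 0.07601925730705261)
board 1076 0.08103477213135528 ((0.6083289980888367, 0.08327464014291763), (0.10733204334974289, 0.01409962959587574), 0.045764509588479996)
pos [0.5912 0.3115 0.2838] yaw -0.04 t 27.2 tilt [-0.0002 -0.0001] q6 1.94
turn z -0.04 then shift [ 1.8743 23.1371  4.3761]
turn z 0.00 then shift [ 0.   0.  16.8]
```

drive_tool:
  delta_pos:
    - [0, 2, 0]
    - [0.3, 4, 0]
    - [0.4, 5, 0]
    - [0.4, 5, 0]
    - [0.4, 4.2, 1]
    - [0.4, 3, 2]
    - [0, 0, 1]
    - [0, 0, 0]
    - [0, 0, 0]
  dr:
    - [0, 0, 0]
    - [0, 0, 0]
    - [0, 0, 0]
    - [0, 0, 0]
    - [0, 0, 0]
    - [0, 0, 0]
    - [0, 0, 0]
    - [0, 0, 0]
    - [0, 0, 0]
  fingers: [0, 0, 0, 0, 0, 0, 0, 0, 0]

```text
time: 28.3
tcp_pos: [0.6101, 0.0809, 0.2447]
tcp_rot: [-0.0, 1.0, 0.0, 0.0]
force: [-0.1, -0.1, 0.8]
finger_gap: 0.0429
grip_force: 0.0
```

```bash
python3 - <<'E'
from h import *
board(.082,(.61,.08))
plan((.6099,.0801,.072,0))
E
```

```text
board 810 0.08183570244925617 ((0.6092337369918823, 0.07891668379306793), (0.008182268589735031, 0.10755911469459534), 89.86930847167969)
pos [0.6102 0.081  0.2447] yaw 0.06 t 28.4 tilt [0.0012 0.0002] q6 1.58
turn z 0.06 then shift [-0.0304  0.0923 17.2691]
```

drive_tool:
  delta_pos:
    - [0, 0.1, 3]
    - [0, 0, 4]
    - [0, 0, 4]
    - [0, 0, 3.5]
    - [0, 0, 1.7]
    - [0, 0, 1]
    - [0, 0, 0]
    - [0, 0, 0]
    - [0, 0, 0]
    - [0, 0, 0]
  dr:
    - [0, 0, 0]
    - [0, 0, 0]
    - [0, 0, 0]
    - [0, 0, 0]
    - [0, 0, 0]
    - [0, 0, 0]
    - [0, 0, 0]
    - [0, 0, 0]
    - [0, 0, 0]
    - [0, 0, 0]
  fingers: [0, 0, 0, 0, 0, 0, 0, 1, 1, 1]

```text
time: 29.6
tcp_pos: [0.6107, 0.0794, 0.073]
tcp_rot: [-0.0, 1.0, 0.0, 0.001]
force: [-0.3, -0.3, 5.5]
finger_gap: 0.0091
grip_force: 59.7
```

drive_tool:
  delta_pos:
    - [0, 0, -0.5]
    - [0, 0, -1.5]
    - [0, 0, -2.5]
    - [0, 0, -2.5]
    - [0, -1.5, -1]
    - [-0.1, -3, 0]
    - [-0.2, -3.5, 0]
    - [-0.2, -3.5, 0]
    - [-0.2, -3.5, 0]
    - [-0.2, -3.5, 0]
    - [-0.1, -2.5, 0]
    - [-0.1, -1.5, 0]
  dr:
    - [0, 0, 0]
    - [0, 0, 0]
    - [0, 0, 0]
    - [0, 0, 0]
    - [0, 0, 0]
    - [0, 0, 0]
    - [0, 0, 0]
    - [0, 0, 0]
    - [0, 0, 0]
    - [0, 0, 0]
    - [0, 0, 0]
    - [0, 0, 0]
  fingers: [1, 1, 1, 1, 1, 1, 1, 1, 1, 1, 1, 1]

```text
time: 31.1
tcp_pos: [0.5988, 0.3058, 0.1517]
tcp_rot: [0.0, 1.0, 0.001, -0.0]
force: [0.3, -0.9, -3.5]
finger_gap: 0.009
grip_force: 58.6
```

drive_tool:
  delta_pos:
    - [0, -0.6, 0]
    - [0, 0, 1]
    - [0, 0, 2]
    - [0, 0, 1.5]
    - [0, 0, 0]
    - [0, 0, 0]
  dr:
    - [0, 0, 0]
    - [0, 0, 0]
    - [0, 0, 0]
    - [0, 0, 0]
    - [0, 0, 0]
    - [0, 0, 0]
  fingers: [1, 1, 1, 1, 1, 1]

```text
time: 31.85
tcp_pos: [0.5993, 0.3103, 0.1072]
tcp_rot: [-0.0, 1.0, -0.0, 0.0]
force: [0.8, 0.7, -3.4]
finger_gap: 0.0087
grip_force: 58.5
```

```bash
python3 - <<'E'
from h import *
print(robot.read_state()['finger_gap'])
plan((.5994,.3143,.072,0.08))
E
```

```text
0.008680812847752512
pos [0.5993 0.3103 0.1072] yaw -0.00 t 31.9 tilt [0.0004 0.0002] q6 1.93
turn z -0.08 then shift [ 0.0066 -0.3993  3.5203]
```

drive_tool:
  delta_pos:
    - [0.1, -0.35, 0.5]
    - [0, 0, 1.2]
    - [0, 0, 0.8]
    - [0, 0, 0.5]
    - [0, 0, 0.3]
    - [0, 0, 0.15]
    - [0, 0, 0]
    - [0, 0, 0]
    - [0, 0, 0]
    - [0, 0, -2]
    - [0, 0, -4]
    - [0, 0, -4]
  dr:
    - [0, 0, 0]
    - [0, 0, 0]
    - [0, 0, 0]
    - [0, 0, 0]
    - [0, 0, 0]
    - [0, 0, 0]
    - [0, 0, 0]
    - [0, 0, 0]
    - [0, 0, 0]
    - [0, 0, 0]
    - [0, 0, 0]
    - [0, 0, 0]
  fingers: [1, 1, 1, 1, 1, 1, 1, 0, 0, 0, 0, 0]

```text
time: 33.35
tcp_pos: [0.6001, 0.3139, 0.1751]
tcp_rot: [-0.0, 1.0, 0.0, 0.0]
force: [-0.1, -0.5, 0.2]
finger_gap: 0.0426
grip_force: 0.0
```

drive_tool:
  delta_pos:
    - [0, 0, -4]
    - [0, 0, -4]
    - [0, 0, -2]
    - [0, 0, 0]
    - [0, 0, 0]
  dr:
    - [0, 0, 0]
    - [0, 0, 0]
    - [0, 0, 0]
    - [0, 0, 0]
    - [0, 0, 0]
  fingers: [0, 0, 0, 0, 0]

```text
time: 33.98
tcp_pos: [0.5999, 0.3138, 0.2719]
tcp_rot: [0.0, 1.0, 0.0, -0.0]
force: [0.7, 0.3, -0.4]
finger_gap: 0.0429
grip_force: 0.0
```

```bash
python3 - <<'E'
from h import *
im,P,s=board(.082,(.599,.313)); cv2.imwrite('pics/w8.png',im[:,:,::-1])
plan((.6099,.0801,.20,0))
E
```

```text
board 693 0.08182452938995421 ((0.5990248918533325, 0.3132612407207489), (0.10785295814275742, 0.007758085150271654), 0.2109474390745163)
pos [0.5998 0.3137 0.2715] yaw 0.00 t 34.0 tilt [-0.0012 -0.0004] q6 1.94
turn z 0.00 then shift [ 1.0053 23.3649  7.1488]
```

View pics/w8.png

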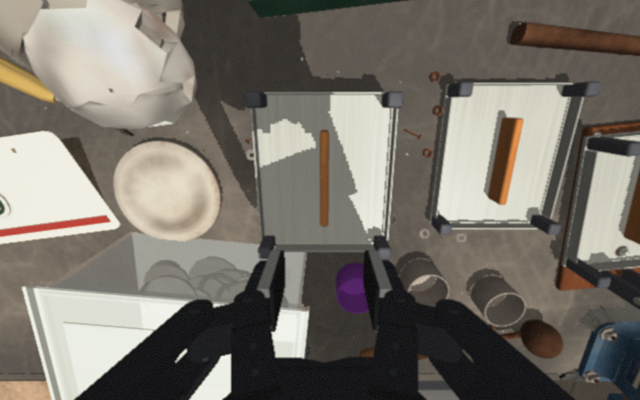

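The upper tray sits square on the bottom one (px (325,175)). Next is the top tray, parked at (512,155).

drive_tool:
  delta_pos:
    - [0, 2, 0]
    - [0.1, 4, 0]
    - [0.2, 5, 0]
    - [0.2, 5, 0]
    - [0.3, 4.3, 1]
    - [0.2, 3, 2]
    - [0, 0, 3]
    - [0, 0, 1]
    - [0, 0, 0]
    - [0, 0, 0]
  dr:
    - [0, 0, 0]
    - [0, 0, 0]
    - [0, 0, 0]
    - [0, 0, 0]
    - [0, 0, 0]
    - [0, 0, 0]
    - [0, 0, 0]
    - [0, 0, 0]
    - [0, 0, 0]
    - [0, 0, 0]
  fingers: [0, 0, 0, 0, 0, 0, 0, 0, 0, 0]

```text
time: 35.28
tcp_pos: [0.6104, 0.0811, 0.2035]
tcp_rot: [-0.0, 1.0, 0.0, 0.001]
force: [-0.0, -0.1, -0.5]
finger_gap: 0.0431
grip_force: 0.0
```

```bash
python3 - <<'E'
from h import *
board(.038,(.61,.08))
plan((.6099,.0801,.028,0))
E
```

```text
board 808 0.03778430215161348 ((0.6109610795974731, 0.079026959836483), (0.008374709635972977, 0.10808807611465454), 89.86033630371094)
pos [0.6105 0.0811 0.2035] yaw 0.04 t 35.3 tilt [0.0015 0.0001] q6 1.58
turn z 0.04 then shift [-0.0556  0.1034 17.5477]
```

drive_tool:
  delta_pos:
    - [0, 0.1, 3]
    - [0, 0, 4]
    - [0, 0, 4]
    - [0, 0, 3.5]
    - [0, 0, 2]
    - [0, 0, 1]
    - [0, 0, 0]
    - [0, 0, 0]
    - [0, 0, 0]
    - [0, 0, 0]
  dr:
    - [0, 0, 0]
    - [0, 0, 0]
    - [0, 0, 0]
    - [0, 0, 0]
    - [0, 0, 0]
    - [0, 0, 0]
    - [0, 0, 0]
    - [0, 0, 0]
    - [0, 0, 0]
    - [0, 0, 0]
  fingers: [0, 0, 0, 0, 0, 0, 0, 1, 1, 1]

```text
time: 36.58
tcp_pos: [0.6108, 0.0799, 0.0286]
tcp_rot: [-0.0, 1.0, 0.0, 0.001]
force: [-1.2, 0.5, 7.5]
finger_gap: 0.0085
grip_force: 60.2
```

drive_tool:
  delta_pos:
    - [0, 0, -0.5]
    - [0, 0, -1.5]
    - [0, 0, -3]
    - [0, 0, -4]
    - [0, 0, -4]
    - [0, -2, -3]
    - [-0.2, -3.5, 0]
    - [-0.2, -4, 0]
    - [-0.2, -4, 0]
    - [-0.2, -4, 0]
    - [-0.2, -3, 0]
    - [-0.2, -2, 0]
  dr:
    - [0, 0, 0]
    - [0, 0, 0]
    - [0, 0, 0]
    - [0, 0, 0]
    - [0, 0, 0]
    - [0, 0, 0]
    - [0, 0, 0]
    - [0, 0, 0]
    - [0, 0, 0]
    - [0, 0, 0]
    - [0, 0, 0]
    - [0, 0, 0]
  fingers: [1, 1, 1, 1, 1, 1, 1, 1, 1, 1, 1, 1]

```text
time: 38.08
tcp_pos: [0.5978, 0.3062, 0.1882]
tcp_rot: [-0.0, 1.0, 0.0, 0.0]
force: [-0.1, -0.2, -2.8]
finger_gap: 0.0086
grip_force: 58.7
```

drive_tool:
  delta_pos:
    - [0, -0.5, 0]
    - [0, 0, 1]
    - [0, 0, 2]
    - [0, 0, 1]
    - [0, 0, 0]
    - [0, 0, 0]
  dr:
    - [0, 0, 0]
    - [0, 0, 0]
    - [0, 0, 0]
    - [0, 0, 0]
    - [0, 0, 0]
    - [0, 0, 0]
  fingers: [1, 1, 1, 1, 1, 1]

```text
time: 38.83
tcp_pos: [0.5983, 0.3098, 0.1478]
tcp_rot: [-0.0, 1.0, -0.0, 0.0]
force: [0.4, 0.5, -2.8]
finger_gap: 0.0088
grip_force: 58.6
```

```bash
python3 - <<'E'
from h import *
print(robot.read_state()['finger_gap'])
plan((.5983,.314,.117,0.1))
E
```

```text
0.008845998617566027
pos [0.5983 0.3098 0.1478] yaw -0.00 t 38.8 tilt [0.0005 0.0003] q6 1.93
turn z -0.10 then shift [-0.0034 -0.4227  3.0767]
```

drive_tool:
  delta_pos:
    - [0, -0.4, 0.5]
    - [0, 0, 1]
    - [0, 0, 0.7]
    - [0, 0, 0.5]
    - [0, 0, 0.3]
    - [0, 0, 0.15]
    - [0, 0, 0]
    - [0, 0, 0]
    - [0, 0, 0]
    - [0, 0, -2]
    - [0, 0, -4]
    - [0, 0, -4]
  dr:
    - [0, 0, 0]
    - [0, 0, 0]
    - [0, 0, 0]
    - [0, 0, 0]
    - [0, 0, 0]
    - [0, 0, 0]
    - [0, 0, 0]
    - [0, 0, 0]
    - [0, 0, 0]
    - [0, 0, 0]
    - [0, 0, 0]
    - [0, 0, 0]
  fingers: [1, 1, 1, 1, 1, 1, 1, 0, 0, 0, 0, 0]

```text
time: 40.33
tcp_pos: [0.5981, 0.3139, 0.2186]
tcp_rot: [-0.0, 1.0, 0.0, 0.0]
force: [0.5, -0.3, -0.0]
finger_gap: 0.0426
grip_force: 0.0
```

drive_tool:
  delta_pos:
    - [0, 0, -4]
    - [0, 0, -3]
    - [0, 0, 0]
    - [0, 0, 0]
  dr:
    - [0, 0, 0]
    - [0, 0, 0]
    - [0, 0, 0]
    - [0, 0, 0]
  fingers: [-1, -1, -1, -1]

```text
time: 40.83
tcp_pos: [0.598, 0.3138, 0.286]
tcp_rot: [-0.0, 1.0, 0.0, 0.0]
force: [0.8, -0.5, -0.4]
finger_gap: 0.0853
grip_force: 0.0
```

```bash
python3 - <<'E'
from h import *
im,P,s=board(.126,(.599,.313)); cv2.imwrite('pics/w9.png',im[:,:,::-1])
x,y,z=np.moveaxis(P,-1,0)
for xx,yy in ((.426,.163),(.432,.057)):
    k=(np.hypot(x-xx,y-yy)<.06)&(z>.038)&(z<.055); print(k.sum(),cv2.minEnclosingCircle(P[k][:,:2].astype('f')))
plan((.427,.13,.28,0))
E
```

```text
board 875 0.12578437034394896 ((0.5985766053199768, 0.31266695261001587), (0.00843339879065752, 0.10848736017942429), 89.7694091796875)
83 ((0.4270474314689636, 0.16467158496379852), 0.029942676424980164)
292 ((0.39663875102996826, 0.048593997955322266), 0.030514568090438843)
pos [0.5979 0.3138 0.2854] yaw 0.01 t 40.9 tilt [-0.0009 -0.0002] q6 1.94
turn z 0.01 then shift [-17.0872  18.3771   0.5383]
```

Tin 1 has been knocked to about (0.397, 0.049). Turning the gripper 90° and going over tin 0.

drive_tool:
  delta_pos:
    - [0, 0, 0]
    - [0, 0, 0]
    - [0, 0, 0]
    - [0, 0, 0]
    - [0, 0, 0]
    - [0, 0, 0]
    - [0, 0, 0]
    - [0, 0, 0]
    - [0, 0, 0]
    - [-2, -2, 0]
    - [-4, -4, 0]
    - [-4, -5, 0]
  dr:
    - [0, 0, -10]
    - [0, 0, -10]
    - [0, 0, -10]
    - [0, 0, -10]
    - [0, 0, -10]
    - [0, 0, -10]
    - [0, 0, -10]
    - [0, 0, -10]
    - [0, 0, -10]
    - [0, 0, 0]
    - [0, 0, 0]
    - [0, 0, 0]
  fingers: [-1, -1, -1, -1, -1, -1, -1, -1, -1, -1, -1, -1]

```text
time: 42.38
tcp_pos: [0.488, 0.2137, 0.2845]
tcp_rot: [-0.0, 0.707, 0.707, -0.001]
force: [0.5, 0.4, 0.3]
finger_gap: 0.0853
grip_force: 0.0
```

drive_tool:
  delta_pos:
    - [-3, -3.5, 3]
    - [-2, -2.5, 4]
    - [0, 0, 3]
    - [0, 0, 0]
    - [0, 0, 0]
  dr:
    - [0, 0, 0]
    - [0, 0, 0]
    - [0, 0, 0]
    - [0, 0, 0]
    - [0, 0, 0]
  fingers: [-1, -1, -1, -1, -1]

```text
time: 43.0
tcp_pos: [0.4298, 0.165, 0.1868]
tcp_rot: [0.0, 0.707, 0.707, 0.0]
force: [0.2, 0.3, 0.2]
finger_gap: 0.0852
grip_force: 0.0
```

```bash
cat >> h.py <<'E'
def tins(*near):
    im,d,s=snap('wrist'); P=cloud('wrist',d,s); x,y,z=np.moveaxis(P,-1,0)
    for xx,yy in near:
        k=(np.hypot(x-xx,y-yy)<.06)&(z>.036)&(z<.06)
        if k.sum()>20: print('tin',k.sum(),cv2.minEnclosingCircle(P[k][:,:2].astype('f')),np.median(im[k],0))
    return im
E
python3 - <<'E'
from h import *
im=tins((.426,.163),(.397,.049)); cv2.imwrite('pics/w10.png',im[:,:,::-1])
plan((.426,.163,.035,90))
E
```

```text
tin 642 ((0.42554929852485657, 0.16434921324253082), 0.030252730473876) [114.  105.5  97. ]
tin 750 ((0.39544978737831116, 0.049088604748249054), 0.03049718774855137) [113.  103.5  95. ]
pos [0.4299 0.1651 0.187 ] yaw 90.02 t 43.0 tilt [0.0011 0.0003] q6 0.20
turn z 0.02 then shift [-0.208  -0.3947 15.1976]
```

View pics/w10.png

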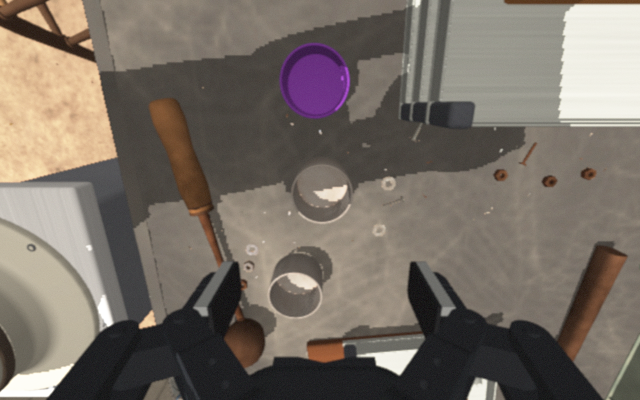

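drive_tool:
  delta_pos:
    - [-0.1, -0.4, 3]
    - [0, 0, 4]
    - [0, 0, 4]
    - [0, 0, 3]
    - [0, 0, 2]
    - [0, 0, 0]
    - [0, 0, 0]
    - [0, 0, 0]
    - [0, 0, 0]
    - [0, 0, 0]
  dr:
    - [0, 0, 0]
    - [0, 0, 0]
    - [0, 0, 0]
    - [0, 0, 0]
    - [0, 0, 0]
    - [0, 0, 0]
    - [0, 0, 0]
    - [0, 0, 0]
    - [0, 0, 0]
    - [0, 0, 0]
  fingers: [-1, -1, -1, -1, -1, -1, 1, 1, 1, 1]

```text
time: 44.3
tcp_pos: [0.4262, 0.1641, 0.0275]
tcp_rot: [0.001, 0.707, 0.707, 0.001]
force: [-2.8, -0.7, 11.8]
finger_gap: 0.0584
grip_force: 62.3
```

drive_tool:
  delta_pos:
    - [0, 0, -1]
    - [0, 0, -3]
    - [0, 0, -4]
    - [0, 0, -4]
    - [0, 0, -4]
    - [0, 0, -4]
    - [0, 0, -4]
    - [0, 0, 0]
  dr:
    - [0, 0, 0]
    - [0, 0, 0]
    - [0, 0, 0]
    - [0, 0, 0]
    - [0, 0, 0]
    - [0, 0, 0]
    - [0, 0, 0]
    - [0, 0, 0]
  fingers: [1, 1, 1, 1, 1, 1, 1, 1]

```text
time: 45.3
tcp_pos: [0.426, 0.164, 0.2696]
tcp_rot: [0.002, 0.707, 0.707, 0.002]
force: [-0.2, -0.5, -1.6]
finger_gap: 0.0582
grip_force: 64.3
```

```bash
python3 - <<'E'
from h import *
s=robot.read_state(); print(s['finger_gap'],s['grip_force'],s['force'])
a=np.radians(6.2); n=np.array([-np.sin(a),np.cos(a)]); c=np.array([.5553,-.1128])
A=c+.042*n; B=c-.042*n; print(A,B)
plan((*A,.26,96.2),(*A,.045,96.2))
E
```

```text
0.05820962745002449 64.30469079874456 [-0.2042 -0.4725 -1.6269]
[ 0.5508 -0.071 ] [ 0.5598 -0.1546]
pos [0.426  0.164  0.2696] yaw 90.01 t 45.3 tilt [0.0057 0.0012] q6 0.20
turn z -6.19 then shift [-24.7111   9.8622   0.9618]
turn z -0.00 then shift [ 0.   0.  21.5]
```

drive_tool:
  delta_pos:
    - [0, 0, 0]
    - [-2, 0.8, 0]
    - [-4, 1.5, 0]
    - [-4.5, 1.5, 0]
    - [-4.5, 1.5, 0]
    - [-4.5, 1.3, 0]
    - [-4.5, 1.2, 0]
    - [-4, 1.1, 0]
    - [-3, 0.7, 0]
    - [-2.1, 0.3, 0]
    - [0, 0, 0]
    - [0, 0, 0]
  dr:
    - [0, 0, -6.2]
    - [0, 0, 0]
    - [0, 0, 0]
    - [0, 0, 0]
    - [0, 0, 0]
    - [0, 0, 0]
    - [0, 0, 0]
    - [0, 0, 0]
    - [0, 0, 0]
    - [0, 0, 0]
    - [0, 0, 0]
    - [0, 0, 0]
  fingers: [1, 1, 1, 1, 1, 1, 1, 1, 1, 1, 1, 1]

```text
time: 46.8
tcp_pos: [0.5593, -0.1538, 0.2659]
tcp_rot: [-0.0, 0.668, 0.744, 0.0]
force: [-0.0, -0.3, -0.7]
finger_gap: 0.0584
grip_force: 64.3
```

drive_tool:
  delta_pos:
    - [0, 0, 3]
    - [0, 0, 4]
    - [0, 0, 4]
    - [0, 0, 3]
    - [0, 0, 2]
    - [0, 0, 0]
    - [0, 0, 0]
  dr:
    - [0, 0, 0]
    - [0, 0, 0]
    - [0, 0, 0]
    - [0, 0, 0]
    - [0, 0, 0]
    - [0, 0, 0]
    - [0, 0, 0]
  fingers: [1, 1, 1, 1, 1, 1, 1]

```text
time: 47.68
tcp_pos: [0.5599, -0.1542, 0.107]
tcp_rot: [0.001, 0.668, 0.745, 0.0]
force: [-0.3, 0.3, -0.4]
finger_gap: 0.0581
grip_force: 64.3
```

```bash
python3 - <<'E'
from h import *
im,d,s=snap('wrist','w11.png'); print(s['finger_gap'],s['force'])
plan((.5598,-.1546,.0455,96.2))
E
```

```text
0.05806688087293068 [-0.269   0.3032 -0.4409]
pos [ 0.56   -0.1544  0.1072] yaw 96.23 t 47.7 tilt [ 0.0016 -0.0006] q6 -0.51
turn z 0.03 then shift [-0.022  -0.0246  6.1683]
```

View pics/w11.png

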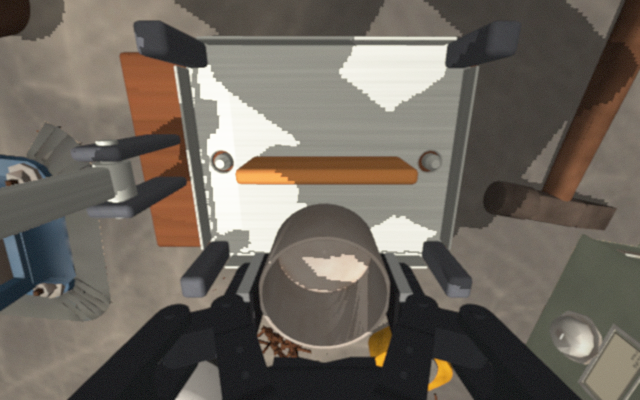

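Tin 0 (px (325,280)) hangs upright over the right half, and both pegs show through the tray holes at (222,162) and (430,162). Lowering.

drive_tool:
  delta_pos:
    - [0, 0, 1.5]
    - [0, 0, 1.8]
    - [0, 0, 1.2]
    - [0, 0, 0.8]
    - [0, 0, 0.5]
    - [0, 0, 0.4]
    - [0, 0, 0.1]
    - [0, 0, 0]
    - [0, 0, 0]
    - [0, 0, 0]
    - [0, 0, -1.5]
    - [0, 0, -3]
  dr:
    - [0, 0, 0]
    - [0, 0, 0]
    - [0, 0, 0]
    - [0, 0, 0]
    - [0, 0, 0]
    - [0, 0, 0]
    - [0, 0, 0]
    - [0, 0, 0]
    - [0, 0, 0]
    - [0, 0, 0]
    - [0, 0, 0]
    - [0, 0, 0]
  fingers: [1, 1, 1, 1, 1, 1, 1, 1, -0.8, -0.8, -0.8, -0.8]

```text
time: 49.22
tcp_pos: [0.5591, -0.1544, 0.0883]
tcp_rot: [-0.001, 0.668, 0.744, -0.0]
force: [0.0, 0.3, 1.5]
finger_gap: 0.0766
grip_force: 0.0
```

drive_tool:
  delta_pos:
    - [0, 0, -4]
    - [0, 0, -4]
    - [0, 0, -4]
    - [0, 0, -4]
    - [0, 0, -3]
    - [0, 0, 0]
  dr:
    - [0, 0, 0]
    - [0, 0, 0]
    - [0, 0, 0]
    - [0, 0, 0]
    - [0, 0, 0]
    - [0, 0, 0]
  fingers: [-1, -1, -1, -1, -1, -1]

```text
time: 49.98
tcp_pos: [0.56, -0.1547, 0.2812]
tcp_rot: [0.002, 0.668, 0.744, 0.001]
force: [-0.2, 0.4, -1.0]
finger_gap: 0.0855
grip_force: 0.0
```

```bash
python3 - <<'E'
from h import *
im,d,s=snap('wrist','w12.png'); P=cloud('wrist',d,s); x,y,z=np.moveaxis(P,-1,0)
k=(np.hypot(x-.56,y+.155)<.035)&(z>.045); q=P[k]; print(k.sum(),cv2.minEnclosingCircle(q[:,:2].astype('f')),np.percentile(q[:,2],[50,95]))
k=(np.hypot(x-.395,y-.049)<.05)&(z>.038)&(z<.06); print(k.sum(), cv2.minEnclosingCircle(P[k][:,:2].astype('f')) if k.sum() else 0)
plan((.395,.049,.26,60),(.395,.049,.027,60))
E
```

```text
10329 ((0.5604376792907715, -0.15084917843341827), 0.034171488136053085) [0.3504 0.3587]
0 0
pos [ 0.5596 -0.1546  0.2793] yaw 96.21 t 50.0 tilt [ 0.002  -0.0008] q6 -0.51
turn z 36.21 then shift [  9.3976 -24.4375   1.9304]
turn z 0.00 then shift [ 0.   0.  23.3]
```

drive_tool:
  delta_pos:
    - [0, 0, 0]
    - [0, 0, 0]
    - [0, 0, 0]
    - [0, 0, 0]
    - [0, 0, 0]
    - [0.3, -3, 0]
    - [0.5, -5, 0]
    - [0.5, -5, 0]
    - [0.5, -5, 0]
    - [0.5, -4, 0]
    - [0.4, -3, 2]
    - [0, -1, 4]
  dr:
    - [0, 0, 10.2]
    - [0, 0, 10.2]
    - [0, 0, 10.2]
    - [0, 0, 10.2]
    - [0, 0, 10.4]
    - [0, 0, 0]
    - [0, 0, 0]
    - [0, 0, 0]
    - [0, 0, 0]
    - [0, 0, 0]
    - [0, 0, 0]
    - [0, 0, 0]
  fingers: [-1, -1, -1, -1, -1, -1, -1, -1, -1, -1, -1, -1]

```text
time: 51.52
tcp_pos: [0.3941, 0.0495, 0.2177]
tcp_rot: [0.0, 0.924, 0.383, 0.001]
force: [0.6, -0.5, -0.1]
finger_gap: 0.0855
grip_force: 0.0
```

drive_tool:
  delta_pos:
    - [0, 0, 3]
    - [0, 0, 0]
    - [0, 0, 0]
  dr:
    - [0, 0, 0]
    - [0, 0, 0]
    - [0, 0, 0]
  fingers: [-1, -1, -1]

```text
time: 51.9
tcp_pos: [0.3951, 0.0483, 0.1888]
tcp_rot: [0.0, 0.924, 0.383, 0.0]
force: [-0.6, -0.9, 1.0]
finger_gap: 0.0852
grip_force: 0.0
```

```bash
python3 - <<'E'
from h import *
im=tins((.395,.049))
cv2.imwrite('pics/w13.png',im[:,:,::-1])
plan((.3955,.049,.027,45))
E
```

```text
tin 638 ((0.3957049250602722, 0.048317354172468185), 0.030089564621448517) [132. 121. 111.]
pos [0.3953 0.0482 0.189 ] yaw 45.00 t 52.0 tilt [ 0.0012 -0.    ] q6 0.71
turn z -0.00 then shift [ 0.0715 -0.0366 16.1988]
```

View pics/w13.png

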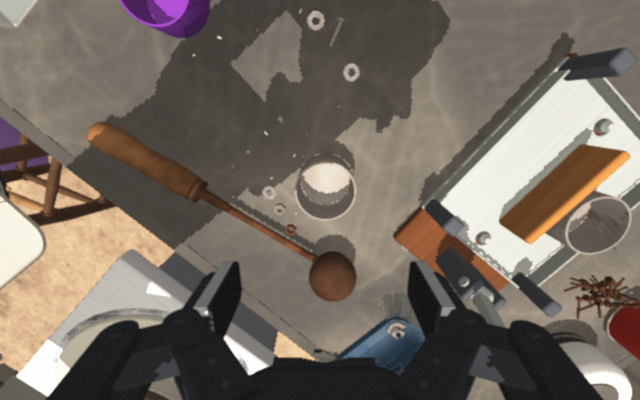

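The tin sits at px (327,185) and the wooden tool's shaft passes 30 px from the left finger path, so it is clear. The placed tin stands upright in the tray at (600,222).

drive_tool:
  delta_pos:
    - [0, 0, 3]
    - [0, 0, 4]
    - [0, 0, 4]
    - [0, 0, 3.2]
    - [0, 0, 2]
    - [0, 0, 0]
    - [0, 0, 0]
    - [0, 0, 0]
    - [0, 0, 0]
    - [0, 0, 0]
  dr:
    - [0, 0, 0]
    - [0, 0, 0]
    - [0, 0, 0]
    - [0, 0, 0]
    - [0, 0, 0]
    - [0, 0, 0]
    - [0, 0, 0]
    - [0, 0, 0]
    - [0, 0, 0]
    - [0, 0, 0]
  fingers: [-1, -1, -1, -1, -1, -1, 1, 1, 1, 1]

```text
time: 53.2
tcp_pos: [0.3957, 0.0483, 0.0274]
tcp_rot: [0.001, 0.924, 0.383, 0.001]
force: [-3.2, -0.5, 12.6]
finger_gap: 0.0582
grip_force: 62.0
```

drive_tool:
  delta_pos:
    - [0, 0, -1]
    - [0, 0, -3]
    - [0, 0, -4]
    - [0, 0, -4]
    - [0, 0, -4]
    - [0, 0, -4]
    - [0, 0, -4]
    - [0, 0, 0]
    - [0, 0, 0]
    - [0, 0, 0]
    - [0, 0, 0]
    - [0, 0, 0]
  dr:
    - [0, 0, 0]
    - [0, 0, 0]
    - [0, 0, 0]
    - [0, 0, 0]
    - [0, 0, 0]
    - [0, 0, 0]
    - [0, 0, -10.2]
    - [0, 0, -10.2]
    - [0, 0, -10.2]
    - [0, 0, -10.2]
    - [0, 0, -10.4]
    - [0, 0, 0]
  fingers: [1, 1, 1, 1, 1, 1, 1, 1, 1, 1, 1, 1]

```text
time: 54.7
tcp_pos: [0.3946, 0.0484, 0.2667]
tcp_rot: [0.0, 0.668, 0.744, 0.0]
force: [0.2, 0.1, -0.2]
finger_gap: 0.0579
grip_force: 64.3
```

```bash
python3 - <<'E'
from h import *
s=robot.read_state(); print(s['finger_gap'],s['grip_force'])
plan((.5508,-.071,.27,96.2))
E
```

```text
0.05794574289350146 64.3318067418295
pos [0.3946 0.0484 0.2667] yaw 96.16 t 54.7 tilt [0.0011 0.    ] q6 -0.18
turn z -0.04 then shift [-13.558   14.2406  -0.3286]
```

drive_tool:
  delta_pos:
    - [-1, 2, 0]
    - [-2, 3, 0]
    - [-3, 3.5, 0]
    - [-3, 3, 0]
    - [-3, 2, 0]
    - [-1.5, 0.7, 0]
    - [0, 0, 2]
    - [0, 0, 4]
    - [0, 0, 4]
    - [0, 0, 4]
    - [0, 0, 2]
    - [0, 0, 0]
  dr:
    - [0, 0, 0]
    - [0, 0, 0]
    - [0, 0, 0]
    - [0, 0, 0]
    - [0, 0, 0]
    - [0, 0, 0]
    - [0, 0, 0]
    - [0, 0, 0]
    - [0, 0, 0]
    - [0, 0, 0]
    - [0, 0, 0]
    - [0, 0, 0]
  fingers: [1, 1, 1, 1, 1, 1, 1, 1, 1, 1, 1, 1]

```text
time: 56.2
tcp_pos: [0.5497, -0.07, 0.1052]
tcp_rot: [-0.001, 0.669, 0.744, -0.0]
force: [-0.1, 0.1, 0.5]
finger_gap: 0.0581
grip_force: 64.3
```

```bash
python3 - <<'E'
from h import *
plan((.5508,-.071,.0447,96.2))
E
```

```text
pos [ 0.5497 -0.07    0.1052] yaw 96.08 t 56.2 tilt [-0.002   0.0007] q6 -0.37
turn z -0.12 then shift [-0.1081  0.1003  6.0453]
```

drive_tool:
  delta_pos:
    - [-0.1, 0.1, 1.3]
    - [0, 0, 1.8]
    - [0, 0, 1.2]
    - [0, 0, 0.8]
    - [0, 0, 0.5]
    - [0, 0, 0.4]
    - [0, 0, 0.1]
    - [0, 0, 0]
    - [0, 0, 0]
    - [0, 0, 0]
    - [0, 0, -1.5]
    - [0, 0, -3]
  dr:
    - [0, 0, 0]
    - [0, 0, 0]
    - [0, 0, 0]
    - [0, 0, 0]
    - [0, 0, 0]
    - [0, 0, 0]
    - [0, 0, 0]
    - [0, 0, 0]
    - [0, 0, 0]
    - [0, 0, 0]
    - [0, 0, 0]
    - [0, 0, 0]
  fingers: [1, 1, 1, 1, 1, 1, 1, 1, -0.8, -0.8, -0.8, -0.8]

```text
time: 57.7
tcp_pos: [0.5512, -0.0712, 0.0904]
tcp_rot: [-0.001, 0.668, 0.744, -0.0]
force: [0.4, -0.5, 0.4]
finger_gap: 0.0768
grip_force: 0.0
```

drive_tool:
  delta_pos:
    - [0, 0, -4]
    - [0, 0, -5]
    - [0, 0, -5]
    - [0, 0, -4]
    - [0, 0, -3]
    - [0, 0, 0]
    - [0, 0, 0]
  dr:
    - [0, 0, 0]
    - [0, 0, 0]
    - [0, 0, 0]
    - [0, 0, 0]
    - [0, 0, 0]
    - [0, 0, 0]
    - [0, 0, 0]
  fingers: [1, 1, 1, 1, 1, 1, 1]

```text
time: 58.58
tcp_pos: [0.5513, -0.0713, 0.2997]
tcp_rot: [-0.0, 0.668, 0.744, 0.0]
force: [0.2, 0.2, -0.6]
finger_gap: 0.0001
grip_force: 0.0
```

```bash
python3 - <<'E'
from h import *
im,d,s=snap('wrist','w14.png'); P=cloud('wrist',d,s); x,y,z=np.moveaxis(P,-1,0)
for c in ((.551,-.071),(.56,-.155)):
    k=(np.hypot(x-c[0],y-c[1])<.04)&(z>.056)&(z<.08); q=P[k]; print(k.sum(),cv2.minEnclosingCircle(q[:,:2].astype('f')) if len(q) else 0,np.percentile(q[:,2],[5,50,95]))
im2,d2,s2=snap('top'); Q=cloud('top',d2,s2); k=(Q[...,2]>.1)&(abs(Q[...,0]-.42)<.05)&(abs(Q[...,1]+.125)<.03); q=Q[k]; q=q[np.argsort(q[:,2])]; print(q[::3])
plan((.551,-.071,.3,96.2))
E
```

```text
371 ((0.5514299869537354, -0.07538828998804092), 0.03593441843986511) [0.0573 0.0616 0.0649]
292 ((0.5572464466094971, -0.14857342839241028), 0.03452814370393753) [0.0565 0.0612 0.0636]
[[ 0.4424 -0.0957  0.5526]
 [ 0.4685 -0.1029  0.5575]
 [ 0.4481 -0.0972  0.5643]
 [ 0.4538 -0.0988  0.5738]
 [ 0.4593 -0.1002  0.5855]
 [ 0.4563 -0.0994  0.5947]
 [ 0.4453 -0.0963  0.6017]
 [ 0.4699 -0.1031  0.6066]
 [ 0.4589 -0.1001  0.6124]
 [ 0.4482 -0.0972  0.6174]
 [ 0.4455 -0.0964  0.6262]
 [ 0.4691 -0.1028  0.633 ]
 [ 0.4584 -0.0997  0.6401]
 [ 0.3853 -0.1005  0.6447]
 [ 0.3777 -0.0962  0.6454]
 [ 0.3815 -0.0964  0.6455]
 [ 0.3911 -0.0967  0.6457]
 [ 0.3796 -0.0982  0.6462]
 [ 0.3796 -0.0962  0.6466]
 [ 0.3834 -0.0963  0.6468]
 [ 0.4066 -0.0952  0.6472]
 [ 0.4047 -0.0951  0.6475]
 [ 0.3739 -0.0959  0.6477]
 [ 0.3969 -0.0987  0.6478]
 [ 0.3758 -0.0959  0.648 ]
 [ 0.4045 -0.1029  0.6481]
 [ 0.3872 -0.1003  0.6482]
 [ 0.3987 -0.1046  0.6484]
 [ 0.4066 -0.097   0.6486]
 [ 0.4045 -0.1048  0.6486]
 [ 0.3853 -0.0982  0.6488]
 [ 0.4143 -0.0953  0.6489]
 [ 0.3987 -0.1026  0.6491]
 [ 0.4182 -0.0994  0.64
[... 2294 characters left out ...]
555]
 [ 0.4507 -0.1138  0.6556]
 [ 0.4624 -0.1162  0.6557]
 [ 0.4566 -0.1101  0.6557]
 [ 0.4429 -0.1095  0.6558]
 [ 0.4684 -0.1145  0.6558]
 [ 0.437  -0.1132  0.6559]
 [ 0.4645 -0.1123  0.6561]
 [ 0.4606 -0.1082  0.6561]
 [ 0.4528 -0.104   0.6562]
 [ 0.447  -0.0979  0.6563]
 [ 0.4685 -0.1065  0.6565]
 [ 0.4605 -0.1101  0.6565]
 [ 0.4486 -0.1155  0.6567]
 [ 0.4447 -0.1154  0.6568]
 [ 0.4643 -0.1162  0.6568]
 [ 0.4583 -0.1179  0.6569]
 [ 0.4684 -0.1045  0.6571]
 [ 0.4524 -0.1176  0.6574]
 [ 0.4682 -0.1162  0.6576]
 [ 0.468  -0.1221  0.6583]
 [ 0.466  -0.12    0.6585]]
pos [ 0.5513 -0.0713  0.2991] yaw 96.21 t 58.7 tilt [-0.0012  0.0004] q6 -0.38
turn z 0.01 then shift [ 0.0324 -0.0273 -0.0889]
```

View pics/w14.png

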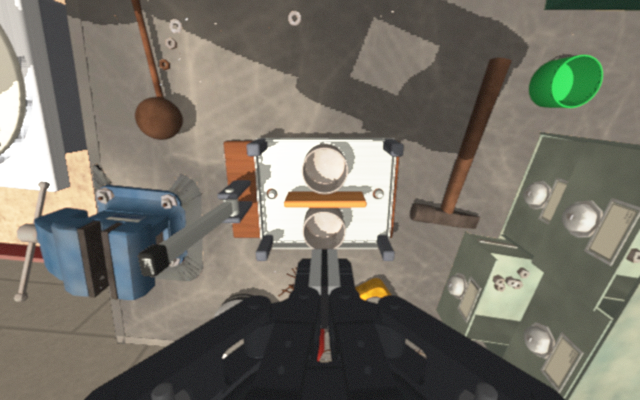

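Both tins stand upright in the tray, at px (325,170) and (323,228), with rims at 62 mm. The bar still leans slightly back, pointing to its tip at (150,260). The blue vise is at (110,240), so I'll check its height by the numbers before going behind the bar.

```bash
python3 - <<'E'
from h import *
c=robot.calibration('wrist'); im,d,s=snap('wrist'); P=cloud('wrist',d,s); x,y,z=np.moveaxis(P,-1,0)
a=np.radians(6.2); X=(x-.5553)*np.cos(a)+(y+.1126)*np.sin(a); Y=-(x-.5553)*np.sin(a)+(y+.1126)*np.cos(a)
for lo in np.arange(-.26,-.10,.02):
    k=(X>lo)&(X<lo+.02)&(abs(Y)<.06)&(z<.26); kk=k&(abs(Y)<.013)
    print('%.2f'%lo,k.sum(),np.percentile(z[k],[50,90,99]) if k.any() else 0, np.percentile(z[kk],[50,97]) if kk.any() else 0)
k=(z>.10)&(abs(Y)<.03)&(X>-.19)&(X<-.08)&(z<.25); q=np.c_[X[k],z[k]]; print('bar',len(q)); 
for zz in np.arange(.1,.24,.02):
    m=abs(q[:,1]-zz)<.01; print('%.2f'%zz,m.sum(),q[m,0].min() if m.any() else 0,q[m,0].max() if m.any() else 0)
st=lambda X:(.5553+X*np.cos(a),-.1126+X*np.sin(a))
plan((*st(-.187),.32,96.2),(*st(-.187),.196,96.2))
E
```

```text
-0.26 1756 [0.0426 0.1208 0.1218] [0.0092 0.0145]
-0.24 2619 [0.053  0.1191 0.1212] [0.0099 0.0216]
-0.22 1082 [0.0063 0.0136 0.0186] [0.0069 0.0095]
-0.20 921 [0.0005 0.0063 0.0074] [0.0044 0.0071]
-0.18 751 [0.0001 0.0011 0.0019] [0.0002 0.0016]
-0.16 939 [0.1871 0.2203 0.2212] [0.219 0.221]
-0.14 2491 [0.1392 0.2083 0.2191] [0.1683 0.2176]
-0.12 1497 [0.013  0.0825 0.0927] [0.0501 0.0926]
bar 2096
0.10 86 -0.13056864344124994 -0.12052803214191046
0.12 179 -0.13412345336391351 -0.12220791255226272
0.14 225 -0.13711463999498028 -0.12494293660496293
0.16 262 -0.14053094998719834 -0.12862859727485162
0.18 326 -0.1437556117490991 -0.13167764935448187
0.20 405 -0.14935552409396227 -0.13454566154464134
0.22 613 -0.15283432666374286 -0.13703768517368947
pos [ 0.5513 -0.0713  0.2991] yaw 96.21 t 58.7 tilt [-0.0013  0.0004] q6 -0.38
turn z 0.01 then shift [ -4.1485 -18.7513  -2.0936]
turn z -0.00 then shift [ 0.   0.  12.4]
```

drive_tool:
  delta_pos:
    - [-0.5, -1, -2]
    - [-0.6, -4, 0]
    - [-0.8, -4, 0]
    - [-0.8, -4, 0]
    - [-0.8, -3.5, 0]
    - [-0.6, -2.3, 0]
    - [0, 0, 3]
    - [0, 0, 4]
    - [0, 0, 3.4]
    - [0, 0, 2]
    - [0, 0, 0]
    - [0, 0, 0]
  dr:
    - [0, 0, 0]
    - [0, 0, 0]
    - [0, 0, 0]
    - [0, 0, 0]
    - [0, 0, 0]
    - [0, 0, 0]
    - [0, 0, 0]
    - [0, 0, 0]
    - [0, 0, 0]
    - [0, 0, 0]
    - [0, 0, 0]
    - [0, 0, 0]
  fingers: [1, 1, 1, 1, 1, 1, 1, 1, 1, 1, 1, 1]

```text
time: 60.22
tcp_pos: [0.3694, -0.1326, 0.1966]
tcp_rot: [0.0, 0.668, 0.744, 0.0]
force: [0.9, 0.2, -0.2]
finger_gap: 0.0
grip_force: 0.0
```

```bash
python3 - <<'E'
from h import *
a=np.radians(6.2); st=lambda X,Y=0:(.5553+X*np.cos(a)-Y*np.sin(a),-.1126+X*np.sin(a)+Y*np.cos(a))
s=robot.read_state(); print(s['force'],s['finger_gap'])
T=[(*st(-.187),.196,96.2)]
for ph in (95,80,65,50,38,26,15,7,0,-0.5):
    p=np.radians(ph); r=.112
    T.append((*st(-.122+r*np.cos(p)),.072+.005*np.cos(p)+r*np.sin(p)+.014,96.2))
plan(*T)
E
```

```text
[ 0.9121  0.2032 -0.18  ] 1.9912776947762425e-05
pos [ 0.3694 -0.1326  0.1966] yaw 96.21 t 60.2 tilt [ 0.0006 -0.0002] q6 -0.65
turn z 0.01 then shift [-0.0212 -0.0017  0.0596]
turn z -0.00 then shift [-0.      5.5239 -0.1138]
turn z -0.00 then shift [ 0.      2.921  -0.0029]
turn z -0.00 then shift [-0.      2.7885  0.7547]
turn z -0.00 then shift [0.     2.4659 1.4609]
turn z -0.00 then shift [0.     1.6265 1.6117]
turn z -0.00 then shift [0.     1.2408 1.9303]
turn z -0.00 then shift [-0.      0.7519  1.9774]
turn z -0.00 then shift [0.     0.2981 1.5205]
turn z -0.00 then shift [-0.      0.0835  1.3612]
turn z -0.00 then shift [ 0.     -0.0004  0.0978]
```

drive_tool:
  delta_pos:
    - [0, 1, 0]
    - [0, 1, 0]
    - [0, 1, 0]
    - [0, 1, 0]
    - [0, 1, 0]
    - [0, 1, 0]
    - [0, 1, 0]
    - [0, 1, 0]
    - [0, 1, 0.1]
    - [0, 1, 0.3]
    - [0, 1.2, 0.4]
    - [0, 0, 0]
  dr:
    - [0, 0, 0]
    - [0, 0, 0]
    - [0, 0, 0]
    - [0, 0, 0]
    - [0, 0, 0]
    - [0, 0, 0]
    - [0, 0, 0]
    - [0, 0, 0]
    - [0, 0, 0]
    - [0, 0, 0]
    - [0, 0, 0]
    - [0, 0, 0]
  fingers: [1, 1, 1, 1, 1, 1, 1, 1, 1, 1, 1, 1]

```text
time: 61.72
tcp_pos: [0.4811, -0.1202, 0.1873]
tcp_rot: [-0.0, 0.668, 0.745, 0.0]
force: [-0.1, -0.4, -0.5]
finger_gap: -0.0001
grip_force: 0.0
```

drive_tool:
  delta_pos:
    - [0, 1.2, 0.7]
    - [0, 1.2, 0.7]
    - [0, 0.9, 0.8]
    - [0, 0.8, 0.9]
    - [0, 0.6, 0.9]
    - [0, 0.6, 1]
    - [0, 0.4, 1]
    - [0, 0.3, 0.9]
    - [0, 0.2, 0.8]
    - [0, 0.1, 0.7]
    - [0, 0, 0]
    - [0, 0, 0]
  dr:
    - [0, 0, 0]
    - [0, 0, 0]
    - [0, 0, 0]
    - [0, 0, 0]
    - [0, 0, 0]
    - [0, 0, 0]
    - [0, 0, 0]
    - [0, 0, 0]
    - [0, 0, 0]
    - [0, 0, 0]
    - [0, 0, 0]
    - [0, 0, 0]
  fingers: [1, 1, 1, 1, 1, 1, 1, 1, 1, 1, 1, 1]

```text
time: 63.22
tcp_pos: [0.5431, -0.1136, 0.104]
tcp_rot: [-0.0, 0.668, 0.744, 0.0]
force: [-0.3, -0.5, 0.8]
finger_gap: -0.0002
grip_force: 0.0
```

```bash
python3 - <<'E'
from h import *
a=np.radians(6.2); st=lambda X,Y=0:(.5553+X*np.cos(a)-Y*np.sin(a),-.1126+X*np.sin(a)+Y*np.cos(a))
s=robot.read_state(); print(s['force'])
im,d,s=snap('wrist'); P=cloud('wrist',d,s); x,y,z=np.moveaxis(P,-1,0); X=(x-.5553)*np.cos(a)+(y+.1126)*np.sin(a); Y=-(x-.5553)*np.sin(a)+(y+.1126)*np.cos(a)
for lo in np.arange(-.12,.1,.02):
    k=(X>lo)&(X<lo+.02)&(abs(Y)<.009)&(z<.2); print('%.2f'%lo,k.sum(),np.percentile(z[k],[50,90]) if k.any() else 0)
plan((*st(-.010),.091,96.2))
E
```

```text
[-0.2778 -0.4922  0.7829]
-0.12 1446 [0.0782 0.0801]
-0.10 1638 [0.079 0.081]
-0.08 1629 [0.0813 0.0831]
-0.06 4927 [0.1485 0.1669]
-0.04 2994 [0.0862 0.1465]
-0.02 2398 [0.1064 0.143 ]
0.00 4124 [0.1418 0.1582]
0.02 2959 [0.1494 0.1688]
0.04 917 [0.0483 0.066 ]
0.06 571 [0.0171 0.0247]
0.08 612 [0.0208 0.0351]
pos [ 0.5431 -0.1136  0.104 ] yaw 96.20 t 63.3 tilt [0.0002 0.    ] q6 -0.45
turn z 0.00 then shift [-0.0349  0.2219  1.3048]
```

drive_tool:
  delta_pos:
    - [0, 0.2, 0.4]
    - [0, 0, 0.4]
    - [0, 0, 0.3]
    - [0, 0, 0.2]
    - [0, 0, 0.1]
    - [0, 0, 0]
  dr:
    - [0, 0, 0]
    - [0, 0, 0]
    - [0, 0, 0]
    - [0, 0, 0]
    - [0, 0, 0]
    - [0, 0, 0]
  fingers: [1, 1, 1, 1, 1, 1]

```text
time: 64.03
tcp_pos: [0.5452, -0.1133, 0.0908]
tcp_rot: [0.0, 0.668, 0.744, 0.0]
force: [-5.0, 3.5, 15.4]
finger_gap: 0.0001
grip_force: 7.6
```

drive_tool:
  delta_pos:
    - [0, 0, 0.1]
    - [0, 0, 0.1]
    - [0, 0, 0]
  dr:
    - [0, 0, 0]
    - [0, 0, 0]
    - [0, 0, 0]
  fingers: [1, 1, 1]

```text
time: 64.4
tcp_pos: [0.5454, -0.1134, 0.0904]
tcp_rot: [0.001, 0.668, 0.744, 0.0]
force: [-14.7, 3.9, 37.5]
finger_gap: 0.0002
grip_force: 18.8
```

The bar is on its stop (force rises, no further motion). Backing off and checking everything.

drive_tool:
  delta_pos:
    - [0, 0, -1]
    - [0, 0, -3]
    - [0, 0, -5]
    - [0, 0, -5]
    - [0, 0, -5]
    - [0, 0, -2]
    - [0, 0, 0]
    - [0, 0, 0]
  dr:
    - [0, 0, 0]
    - [0, 0, 0]
    - [0, 0, 0]
    - [0, 0, 0]
    - [0, 0, 0]
    - [0, 0, 0]
    - [0, 0, 0]
    - [0, 0, 0]
  fingers: [1, 1, 1, 1, 1, 1, 1, 1]

```text
time: 65.4
tcp_pos: [0.5449, -0.1132, 0.2965]
tcp_rot: [-0.001, 0.668, 0.744, -0.0]
force: [-0.7, -0.4, -0.3]
finger_gap: 0.0001
grip_force: 0.0
```

```bash
python3 - <<'E'
from h import *
a=np.radians(6.2)
im,d,s=snap('wrist'); P=cloud('wrist',d,s); x,y,z=np.moveaxis(P,-1,0); X=(x-.5553)*np.cos(a)+(y+.1126)*np.sin(a); Y=-(x-.5553)*np.sin(a)+(y+.1126)*np.cos(a)
for lo in np.arange(-.12,.1,.02):
    k=(X>lo)&(X<lo+.02)&(abs(Y)<.006)&(z<.15); print('%.2f'%lo,k.sum(),np.percentile(z[k],[50,90]) if k.any() else 0)
for sy in (-.042,.042):
    k=(np.hypot(X,Y-sy)<.036)&(z>.056)&(z<.07)&(abs(Y)>.013); print('tin rim',k.sum(),np.percentile(z[k],[5,50,95]),X[k].min(),X[k].max(),Y[k].min(),Y[k].max())
for sx in(-.087,.087):
  for sy in (-.072,.072):
    k=(abs(X-sx)<.01)&(abs(Y-sy)<.01)&(z>.05)&(z<.1); print(sx,sy,np.nanmedian(z[k]) if k.any() else None)
r,dd,ss=snap('top'); Q=cloud('top',dd,ss)
O=np.load('/tmp/top.npz')['P']; 
for n in ['tape_measure','oil_can','tack_hammer','chrome_cap','tray_top_centre']:
    for q in robot.search_frame('top',n)[:1]:
        u,v=map(int,q['pixel']); print(n,q['p'],q['pixel'],Q[v,u])
m=(Q[...,2]>.11)&(abs(Q[...,0]-.598)<.12)&(abs(Q[...,1]-.313)<.1)&(Q[...,2]<.2); print('stack z',np.percentile(Q[m][:,2],[50,90,99]),Q[m][:,:2].min(0),Q[m][:,:2].max(0))
E
```

```text
-0.12 248 [0.0766 0.0801]
-0.10 226 [0.0766 0.0777]
-0.08 245 [0.0763 0.0779]
-0.06 244 [0.0764 0.0777]
-0.04 241 [0.0765 0.0779]
-0.02 240 [0.0766 0.0778]
0.00 224 [0.0772 0.0805]
0.02 224 [0.0653 0.0805]
0.04 183 [0.057  0.0661]
0.06 130 [0.0172 0.0249]
0.08 114 [0.0187 0.0351]
tin rim 280 [0.0567 0.0614 0.0629] -0.03191734653883044 0.027346763812736215 -0.07138861022305698 -0.013115929591751792
tin rim 295 [0.0584 0.0617 0.0631] -0.03071617108947179 0.02804375062346556 0.014049677219154373 0.07263440674667598
-0.087 -0.072 0.07244555645843263
-0.087 0.072 0.07334024075298962
0.087 -0.072 0.07223585063367471
0.087 0.072 0.07296941347074098
tape_measure 0.43 [346.4, 237.9] [ 0.4876 -0.1153  0.08  ]
oil_can 0.6 [411.2, 219.4] [ 0.5466 -0.3457  0.071 ]
tack_hammer 0.77 [304.3, 166.9] [0.7602 0.0293 0.02  ]
chrome_cap 0.55 [415.7, 247.5] [ 0.4494 -0.355   0.0638]
tray_top_centre 0.98 [221.8, 207.5] [0.5944 0.3088 0.1235]
stack z [0.1258 0.1557 0.16  ] [0.4781 0.2309] [0.6926 0.4117]
```

```bash
python3 -c "
from bench import robot
print(robot.close_job())"
```

```text
the job is handed in; nothing more can be done
None
```

The job is done and handed in. The deep tray is seated over both pegs, both tins stand upright in it, the bar is fully down, and the upper and top trays are back on the bottom tray, square and in order; I viewed about 15 pictures against the limit of 14.

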